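# Clear the lathe bench: rack the turning tools, set the bowl blank on its card

## Task

Clear the lathe bench: stand every turning tool that lies on the rubber mat in the rack, handle down and blade up, each in an empty tube of its own and right down on the tube's floor, and slide the bowl blank across the bench so that it lies flat and wholly on the square of brown card. Leave the tool that is already in the rack in its tube, and do not shift the bottle, the can or the jar.

Things in the scene. Friction and masses are not known exactly. Their poses are not given: they have to be found in the camera images.
- tool0: turning tool (a gouge with a round bar blade); may be absent. 230 mm long, 0.14 kg: octagonal brown wood handle 150 long, 28 across flats (30 over corners), then brass ferrule and steel blade, under 17 wide. Origin on the axis at the butt (flat end of handle); x along the axis to the blade's tip; balances 120 mm from the butt. Lies on a flat of the handle on the mat, blade toward the robot
- tool1: turning tool (a skew chisel with a flat blade); may be absent. 230 mm long, 0.14 kg: octagonal brown wood handle 150 long, 28 across flats (30 over corners), then brass ferrule and steel blade, under 17 wide. Origin on the axis at the butt (flat end of handle); x along the axis to the blade's tip; balances 120 mm from the butt. Lies on a flat of the handle on the mat, blade toward the robot
- tool2: turning tool (a flat scraper with a round nose); may be absent. 230 mm long, 0.14 kg: octagonal brown wood handle 150 long, 28 across flats (30 over corners), then brass ferrule and steel blade, under 17 wide. Origin on the axis at the butt (flat end of handle); x along the axis to the blade's tip; balances 120 mm from the butt. Lies on a flat of the handle on the mat, blade toward the robot
- tool3: turning tool (thin parting blade); may be absent. 230 mm long, 0.14 kg: octagonal brown wood handle 150 long, 28 across flats (30 over corners), then brass ferrule and steel blade, under 17 wide. Origin on the axis at the butt (flat end of handle); x along the axis to the blade's tip; balances 120 mm from the butt. Lies on a flat of the handle on the mat, blade toward the robot
- tool4: turning tool (square bar, round cutter); may be absent. 230 mm long, 0.14 kg: octagonal brown wood handle 150 long, 28 across flats (30 over corners), then brass ferrule and steel blade, under 17 wide. Origin on the axis at the butt (flat end of handle); x along the axis to the blade's tip; balances 120 mm from the butt. Lies on a flat of the handle on the mat, blade toward the robot
- stored_tool: turning tool of the same size with a dark handle, already standing handle down in tube5 of the rack; origin at its butt, x up to its tip (235 mm)
- rack: tool rack, fixed: plywood base 90 x 470 x 18 mm, six upright white tubes in a row along y, 78 mm apart; behind them (+x, away from the robot) a back board 84 mm high. Origin under the base's centre, z up. Tubes: 50 mm outside, 42 inside, rim 93 above the bench, floor 18 above it (75 deep): half of a handle goes in and stands loosely, leaning a little. One tool fills a tube
- tube0 (a point): centre of the mouth of tube 0, at rim height (93 mm); tube0 is the end one at the robot's right
- tube1 (a point): centre of the mouth of tube 1, at rim height (93 mm)
- tube2 (a point): centre of the mouth of tube 2, at rim height (93 mm)
- tube3 (a point): centre of the mouth of tube 3, at rim height (93 mm)
- tube4 (a point): centre of the mouth of tube 4, at rim height (93 mm)
- tube5 (a point): centre of the mouth of tube 5, at rim height (93 mm); the end one at the robot's left, taken by stored_tool
- tool_mat: black rubber mat, fixed, 270 x 390 x 3 mm; the tools lie on it side by side about 75 mm apart, axes 17 mm above the bench, butts away from the robot; origin under its centre, x points roughly away from the robot
- blank: round bowl blank of pale wood, a solid disc 140 mm in diameter and 55 mm high, 0.35 to 0.7 kg, too wide for the gripper; origin at the centre of its underside; it slides on the bench
- card: flat square of brown card taped to the bench, 200 x 200 mm, under 1 mm thick (no step to push over); origin at its centre, x and y along its sides
- oil_bottle: white oil bottle, 68 mm in diameter, 190 mm tall, stands by; origin at the centre of its underside
- lacquer_can: black spray can, 66 mm in diameter, 170 mm tall, stands by; origin at the centre of its underside
- wax_jar: amber wax jar with a metal lid, 76 mm in diameter, 60 mm tall, stands by; origin at the centre of its underside

How it is judged:
By the outcome, as a careful person would: the job done as asked, in the order asked, and still so for the second after the job is handed in, with the robot touching nothing.
Of tool0, tool1, tool2, tool3, tool4 only 3 to 5 are there at a start; the rules pass over those that are not, and their reading is None.
At some moment in a run one of blank may be knocked a few centimetres aside while the robot is not near it.
Once in a run the grip may slacken for a moment while it holds something.
It also fails if it takes over 210 s, if anything falls off the work surface, if the arm or the gripper's body presses on something with over 40 N, if the wrist force passes 120 N, or if a joint passes its speed limit or range.

## Robot

A 6-joint arm with a two-finger parallel gripper is mounted at the origin on the work surface. World frame = base frame: x ahead of the robot, y to its left, z up, the work surface at z = 0. Lengths are in m, angles in rad, forces in N, time in s.
With the tool pointing down it reaches from about 0.3 to 0.775 m from the base axis. Payload 14.6 kg.
Tool frame: the origin (TCP) lies on the centre line of the jaws, within the pads' length; the fingertips stand 19 mm ahead of it and the grasp point (between the pads) is the TCP; z points along the fingers, y is the line along which they close (so a half turn about z gives the same grasp; the last joint's range is limited). The gripper opens to 94 mm and grips with 3 to 60 N. Pads are 16 mm wide; open, the fingers measure 119 mm over their backs; the gripper's body (75 mm by 177 mm) begins 78 mm behind the grasp point.
Start: joints at [1.09, 0.3, 1.521, -0, 1.321, -0.067], TCP at [0.221, 0.504, 0.224] pointing down, gripper open.
Joint ranges: [-3.03, 3.03], [-0.79, 2.21], [0.23, 2.52], [-1.04, 4.18], [0, 3.07], [-2.55, 2.55]. Speed limits (rad/s): [2.22, 2.22, 2.57, 3.14, 3.14, 3.14].

## Interface

Orientations are given as [roll, pitch, yaw] about the fixed x, y, z axes, in that order (R = Rz(yaw) Ry(pitch) Rx(roll)).
In Python, from station import get_obs, camera, workorder gives the robot as it stands.
- The arm moves only by the tool play_rows, never from a script. Its argument "motion" is a list that holds one entry, the list of rows, each a list of 7 numbers: the shift along the tool's x, y, z as a fraction of full scale, then the turn, a rotation vector about the tool's x, y, z as a fraction of full scale, then the opening, from -1 (shut) to 1 (fully open). In form: [[[x, y, z, ax, ay, az, grip], ...]]. A call has 1 to 10 rows; each row is the pose to reach, as a shift and turn from the pose commanded when the call began, along the tool's axes at that moment, turning the shorter way round; what a row does not reach only later rows make up. Full scale, the value 1, is 0.25 m for a shift and 2 pi rad for a turn. A row lasts 1/10 s, in which the tool goes at most 50 mm and 8.59 degrees, less where a joint would pass 70% of its speed; a pose out of reach is approached as far as the arm can. A call with a number of a shift or a turn outside -1 to 1 is refused whole. A call with a gripper value outside its range is refused whole. The fingers move at their own pace and stop on an object; "grip_force" is the grip in N (left out, the last holds). Time passes only in rows, so rows that repeat a pose let the fingers close. It gives the time, the measured TCP pose, the force, the opening and the grip force at its end, in the units of the state.
- get_obs(): the state, without advancing time (a new reading comes with each control period).
- camera(name): name is "scene" or "top" or "wrist"; returns a dict with "frame" (420x560x3 uint8, red, green, blue), "z_map" (420x560 float32, m along the optical axis (not along the pixel's ray), 0 where there is no reading), "camera_matrix" (3x3 intrinsics, pixels), "T" (4x4, takes a point from camera to world coordinates); the wrist camera has in their place "T_tool_cam" (4x4, takes a point from camera to tool coordinates, whose origin is the TCP and whose axes are the flange's). Camera axes: x right, y up, looking along -z (the intrinsics and any distortion apply to the point x, -y, -z); pixel columns grow to the right and rows downward; lengths in m; the calibration is good to about 2 mm. A picture is of the moment at which its call begins: read the wrist's pose just before it.
- workorder.hand_in(): hands the job in; it is judged then, once.
The state is a dict: "time_s": time; "qpos": joint angles; "joint_vel": joint speeds; "tau": joint torques, N m; "ee_pos": TCP position; "eef_rot": TCP orientation; "force": force on the tool from outside, world axes, zero at the start; "moment": the same for the moment, N m; "grip_width": finger opening in m; "grip_force": force on a finger pad.
Only numpy, scipy, OpenCV 4.12 (cv2) and the standard library are available. Lean on these libraries where they do the work, as an engineer would, in place of code of your own. Each camera call takes 0.05 s, during which the arm holds its last target. There are 200 camera calls.

## Working session

There is one attempt and no reset: what is moved stays moved. The work goes in short steps, Python scripts to look and compute and a tool call to move; the robot and the scene stay as the last step left them, time stands still between calls to the robot, and variables do not carry over. Pictures are saved under pics/ and viewed, at most 14 in all, crops included, and the job is handed in when it is done.

Besides the shell and the picture viewer there is one more tool, called after ">>>" as a command line: name --argument value ..., lists and objects as JSON in quotes. play_rows: Moves the arm, as the interface text tells. Its arguments: {"type":"object","properties":{"motion":{"type":"array"},"grip_force":{"type":"number"}},"required":["motion"]}

```bash
mkdir -p pics; ls
cat > h.py <<'E'
import numpy as np, cv2
from station import get_obs, camera, workorder
from scipy.spatial.transform import Rotation as R
def snap(n, name):
    c=camera(n); cv2.imwrite(f'pics/{name}.png', c['frame'][:,:,::-1]); return c
def pts(c):  # world xyz per pixel from depth
    K=c['camera_matrix']; z=c['z_map']; v,u=np.mgrid[:z.shape[0],:z.shape[1]]
    p=np.stack([(u-K[0,2])/K[0,0]*z, -(v-K[1,2])/K[1,1]*z, -z],-1)
    T=c['T']; return p@T[:3,:3].T+T[:3,3]
E
python3 - <<'E'
from h import *
c=snap('top','top0'); np.savez('top0.npz',**c)
d=snap('scene','scene0'); np.savez('scene0.npz',**d)
o=get_obs(); print(o)
print(c['camera_matrix'],c['T'],d['T'])
for x in (c,d):
    p=pts(x); print(np.nanmedian(p[...,2]), (x['z_map']>0).mean())
E
```

```text
pics
{'time_s': 0.1, 'qpos': array([ 1.09042400e+00,  3.00447862e-01,  1.52149261e+00,  1.84765705e-06,
        1.32070410e+00, -6.65965626e-02]), 'joint_vel': array([-0.00064387, -0.00077652, -0.00204911, -0.00043811,  0.00089606,
       -0.00021185]), 'tau': array([ 7.93696054e-04, -5.32650304e+01, -3.53283334e+01,  7.09290057e-02,
        2.34597491e-02, -3.07264281e-05]), 'ee_pos': array([0.22104292, 0.50340111, 0.22393649]), 'eef_rot': array([-3.14054319e+00, -7.17880238e-05,  2.72781639e+00]), 'force': array([-0.86770677, -1.07416136,  0.84715282]), 'moment': array([-0.05724292, -0.01783969,  0.0191415 ]), 'grip_force': 0.0, 'grip_width': 0.09390064837287974}
[[421.14818598   0.         280.77447584]
 [  0.         421.14818598 211.07226592]
 [  0.           0.           1.        ]] [[ 0.02503294  0.99358909 -0.11024553  0.40328612]
 [-0.99964145  0.0259275   0.00668792  0.04010738]
 [ 0.00950343  0.11003858  0.99388188  1.57065573]
 [ 0.          0.          0.          1.        ]] [[-0.52081102 -0.6193636   0.58749009  1.40246893]
 [ 0.8536499  -0.37290194  0.36362892  0.5492139 ]
 [-0.00614232  0.69089281  0.72293112  1.08498022]
 [ 0.          0.          0.          1.        ]]
-0.0021420729003082117 0.9961224489795918
-0.0013634285845066652 0.9951658163265306
```

View pics/top0.png

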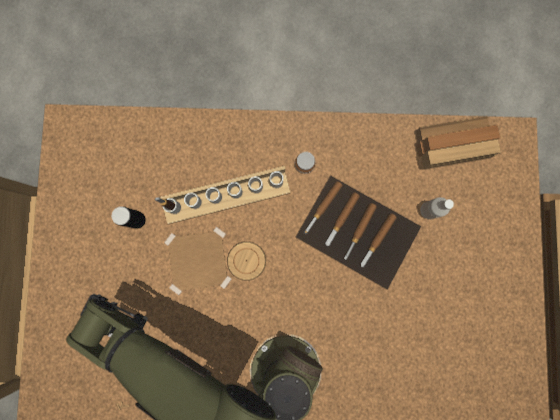

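View pics/scene0.png

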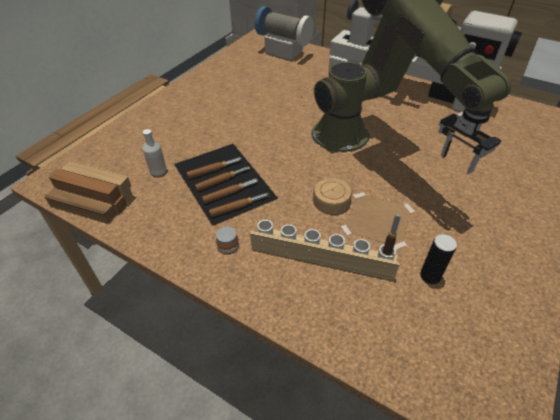

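```bash
cat > m1.py <<'E'
from h import *
c=dict(np.load('top0.npz')); p=pts(c); hsv=cv2.cvtColor(c['frame'],cv2.COLOR_RGB2HSV); z=p[...,2]
x,y=p[...,0],p[...,1]
def comps(m,amin=25):
    n,l,s,ce=cv2.connectedComponentsWithStats(m.astype(np.uint8)); return [(l==i) for i in range(1,n) if s[i,4]>=amin]
mat=comps((hsv[...,2]<45)&(x>.3)&(y<0)&(z<.02)&(y>-.55),200)
v,u=np.mgrid[:420,:560]
print('mat',[(m.sum(),x[m].mean().round(3),y[m].mean().round(3)) for m in mat])
reg=(u>295)&(u<422)&(v>176)&(v<288)
for m in comps(reg&(hsv[...,2]>70)&(z<.06),60):
    q=np.c_[x[m],y[m]]; ce=q.mean(0); d=np.linalg.svd(q-ce)[2][0] if len(q)<5000 else 0
    if d[0]<0:d=-d
    t=(q-ce)@d; print('tool',m.sum(),ce.round(4),'butt',(ce+d*t.max()).round(4),'tip',(ce+d*t.min()).round(4),'len',np.ptp(t).round(3),'ang',np.degrees(np.arctan2(d[1],d[0])).round(1),'z',z[m].max().round(3))
# rack: rim points
m=(z>.080)&(z<.1)&(u>155)&(u<292)&(v>165)&(v<222)
q=np.c_[x[m],y[m]]
for mm in comps(m,10): print('rim',mm.sum(),x[mm].mean().round(4),y[mm].mean().round(4),np.ptp(x[mm]).round(3),np.ptp(y[mm]).round(3), z[mm].mean().round(3))
m=(z>.04)&(z<.065)&(u>220)&(u<275)&(v>235)&(v<290)
(cx,cy),r=cv2.minEnclosingCircle(np.c_[x[m],y[m]].astype(np.float32)); print('blank',cx,cy,r,z[m].mean())
for nm,b in dict(bottle=(425,455,195,220),can=(105,150,200,232),jar=(294,318,148,175)).items():
    m=(z>.03)&(u>b[0])&(u<b[1])&(v>b[2])&(v<b[3]); print(nm,x[m].mean(),y[m].mean(),z[m].max(),np.ptp(x[m]),np.ptp(y[m]))
m=(hsv[...,1]<70)&(hsv[...,2]>140)&(u>150)&(u<240)&(v>222)&(v<300)&(z<.02)
for mm in comps(m,8): print('tape',mm.sum(),x[mm].mean().round(4),y[mm].mean().round(4))
E
python3 m1.py
```

```text
mat []
tool 3348 [ 0.4468 -0.1183] butt [ 0.7098 -0.0243] tip [ 0.2456 -0.1903] len 0.493 ang 19.7 z 0.013
tool 3794 [ 0.5719 -0.3771] butt [ 0.7659 -0.2428] tip [ 0.339  -0.5384] len 0.519 ang 34.7 z 0.038
tool 448 [ 0.5596 -0.1999] butt [ 0.6535 -0.2528] tip [ 0.4542 -0.1404] len 0.229 ang -29.4 z 0.039
tool 412 [ 0.5246 -0.2697] butt [ 0.6183 -0.3174] tip [ 0.4052 -0.209 ] len 0.239 ang -27.0 z 0.037
tool 435 [ 0.4858 -0.334 ] butt [ 0.5802 -0.392 ] tip [ 0.3787 -0.2683] len 0.236 ang -31.6 z 0.039
rim 735 0.6479 0.2377 0.177 0.439 0.087
blank 0.3893612325191498 0.15034383535385132 0.06986013799905777 0.05415883658585529
bottle 0.5887975603761555 -0.5107615066418624 1.5706557314853438 0.2228934165660711 0.5956991467542351
can 0.5255231115029262 0.5497621207817266 1.5706557314853438 0.15732856566263687 0.5552009572752197
jar 0.7538681643871754 -0.053200851646687836 1.5706557314853438 0.38914826789886636 0.12957595273628564
tape 61 0.4937 0.2571
tape 59 0.4624 0.4409
tape 65 0.3104 0.2263
tape 62 0.2792 0.4099
```

```bash
python3 -c "
import cv2
a=cv2.imread('pics/top0.png')[140:310,100:460]; cv2.imwrite('pics/c1.png',cv2.resize(a,None,fx=2.2,fy=2.2,interpolation=cv2.INTER_CUBIC))"
```

```text
(no output)
```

View pics/c1.png

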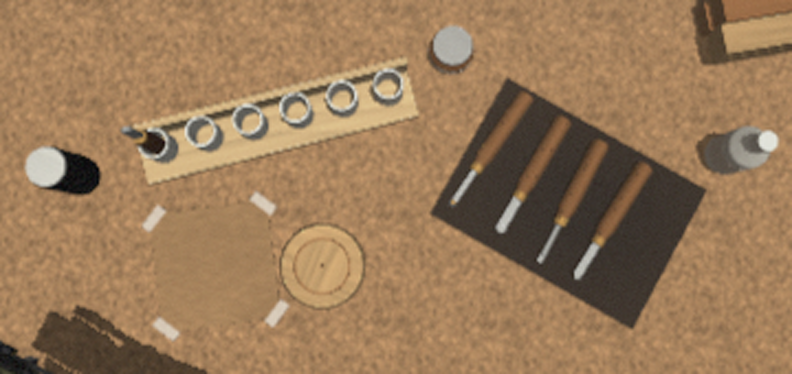

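```bash
cat >> h.py <<'E'
def ray(c,uv,zp):  # pixels (n,2) -> points on plane z=zp
    uv=np.asarray(uv,float).reshape(-1,2); K=c['camera_matrix']; T=c['T']
    d=np.c_[(uv[:,0]-K[0,2])/K[0,0], -(uv[:,1]-K[1,2])/K[1,1], -np.ones(len(uv))]@T[:3,:3].T
    o=T[:3,3]; return o+d*((zp-o[2])/d[:,2])[:,None]
def comps(m,amin=25):
    n,l,s,ce=cv2.connectedComponentsWithStats(m.astype(np.uint8)); return [(l==i) for i in range(1,n) if s[i,4]>=amin]
E
cat > m2.py <<'E'
from h import *
import sys
c=dict(np.load(sys.argv[1]+'.npz')); p=pts(c); hsv=cv2.cvtColor(c['frame'],cv2.COLOR_RGB2HSV); H,S,V=cv2.split(hsv)
v,u=np.mgrid[:420,:560]; z=p[...,2]
# mat quad corners from crop: use interior polygon
quad=((np.array([[508,80],[705,190],[632,327],[432,213]])-[508+705>>1,203])*.97+[508+705>>1,203]-[0,0])
quad=(np.array([[506,84],[699,190],[630,321],[437,211]])/2.2+[100,140]).astype(np.int32)
M=np.zeros((420,560),np.uint8); cv2.fillPoly(M,[quad],1); M=M>0
for m in comps(M&(V>60),60):
    uv=np.c_[u[m],v[m]]; q=ray(c,uv,.02)[:,:2]
    hm=m&(S>90)&((H<20)); hq=ray(c,np.c_[u[hm],v[hm]],.02)[:,:2]
    ce=hq.mean(0); d=np.linalg.svd(hq-ce)[2][0]; d*=np.sign(d[0]); t=(q-ce)@d; w=(hq-ce)@[-d[1],d[0]]
    ctr=q[np.abs(t-np.median(t))<.2].mean(0)
    print('tool len %.3f n%d'%(np.ptp(t),hm.sum()),'hc',ce.round(4),'butt',(ce+d*t.max()).round(4),'tip',(ce+d*t.min()).round(4),'ang',np.degrees(np.arctan2(d[1],d[0])).round(1),'w',np.ptp(w).round(3))
# rims
g=cv2.cvtColor(cv2.resize(c['frame'][160:225,150:295],None,fx=6,fy=6,interpolation=cv2.INTER_CUBIC),cv2.COLOR_RGB2HSV)
m=((g[...,1]<60)&(g[...,2]>120))
for mm in comps(m,150):
    vv,uu=np.nonzero(mm); q=ray(c,np.c_[(uu+.5)/6-.5+150,(vv+.5)/6-.5+160],.093)[:,:2]
    (a,b),r=cv2.minEnclosingCircle(q.astype(np.float32)); print('rim',len(uu),round(a,4),round(b,4),round(r,4),q.mean(0).round(4))
E
python3 m2.py top0
```

```text
tool len 0.373 n1409 hc [ 0.5637 -0.2465] butt [ 0.6366 -0.1127] tip [ 0.458  -0.4402] ang 61.4 w 0.225
rim 2868 0.6859 0.0489 0.0276 [0.6867 0.0504]
rim 2918 0.6628 0.123 0.0297 [0.665  0.1246]
rim 2925 0.6437 0.1971 0.0293 [0.6434 0.1995]
rim 2920 0.6218 0.2743 0.0281 [0.623  0.2742]
rim 2922 0.6015 0.3486 0.028 [0.6011 0.3492]
rim 306 0.6002 0.4677 0.0089 [0.6014 0.4694]
rim 2257 0.5795 0.422 0.0275 [0.5776 0.418 ]
```

```bash
sed -i 's/M&(V>60)/M\&((V>85)|((S>110)\&(V>60)))/' m2.py
python3 - <<'E'
from h import *
c=dict(np.load('top0.npz'));hsv=cv2.cvtColor(c['frame'],cv2.COLOR_RGB2HSV)
for uv in [(390,240),(335,235),(400,255),(380,230),(350,205),(330,235)]: print(uv,hsv[uv[1],uv[0]])
E
python3 m2.py top0 | grep tool
```

```text
(390, 240) [15 51 60]
(335, 235) [22 33 86]
(400, 255) [11 66 62]
(380, 230) [ 13 123  95]
(350, 205) [ 13 135 145]
(330, 235) [ 30   7 173]
tool len 0.228 n314 hc [ 0.6221 -0.1427] butt [ 0.6873 -0.1861] tip [ 0.4976 -0.0597] ang -33.7 w 0.03
tool len 0.227 n320 hc [ 0.5819 -0.2121] butt [ 0.6512 -0.2515] tip [ 0.4542 -0.1396] ang -29.6 w 0.03
tool len 0.232 n328 hc [ 0.5413 -0.2778] butt [ 0.612  -0.3139] tip [ 0.4055 -0.2086] ang -27.0 w 0.03
tool len 0.230 n330 hc [ 0.5079 -0.3473] butt [ 0.5758 -0.39  ] tip [ 0.3815 -0.2678] ang -32.2 w 0.03
```

```bash
cat >> h.py <<'E'
rd=np.radians
def F(az,dep,rho):
    az,dep,rho=rd([az,dep,rho]); f=np.array([np.cos(az),np.sin(az),0]); l=np.array([-f[1],f[0],0]); k=np.array([0,0,1.])
    a=np.cos(dep)*f-np.sin(dep)*k; up=np.sin(dep)*f+np.cos(dep)*k
    y=np.cos(rho)*l+np.sin(rho)*up; return np.c_[np.cross(y,a),y,a]
def log():
    o=get_obs(); f=open('log.txt','a'); f.write(' '.join('%.6f'%v for v in [*o['qpos'],*o['ee_pos'],*o['eef_rot']])+'\n'); return o
def cmd(tgts):
    """tgts: list of (pos,R,label): numbers from the present pose"""
    o=log(); p0=o['ee_pos']; R0=R.from_euler('xyz',o['eef_rot']).as_matrix()
    print('t %.1f'%o['time_s'],'q',o['qpos'].round(2),'p',p0.round(4),'f',o['force'].round(1),'w',round(o['grip_width'],4))
    for p,Rm in tgts:
        s=R0.T@(np.array(p)-p0)/.25; r=R.from_matrix(R0.T@Rm).as_rotvec()/(2*np.pi)
        print([round(float(v),4) for v in [*s,*r]], '' if max(abs(s))<=1 else 'TOO FAR', 'deg %.0f'%(np.linalg.norm(r)*360))
E
python3 - <<'E'
from h import *
cmd([((.36,.32,.32),F(-24,90,0)),((.30,.40,.32),F(-24,90,0))])
E
```

```text
t 0.1 q [ 1.09  0.3   1.52  0.    1.32 -0.07] p [0.221  0.5034 0.2239] f [-0.9 -1.1  0.8] w 0.0939
[-0.8039, -0.4486, -0.3838, -0.0002, -0.0, 0.0008]  deg 0
[-0.4554, -0.2521, -0.384, -0.0002, -0.0, 0.0008]  deg 0
```

>>> play_rows --motion '[[[-0.8,-0.45,-0.38,0,0,0,0],[-0.8,-0.45,-0.38,0,0,0,0],[-0.8,-0.45,-0.38,0,0,0,0],[-0.8,-0.45,-0.38,0,0,0,0],[-0.8,-0.45,-0.38,0,0,0,0],[-0.8,-0.45,-0.38,0,0,0,0],[-0.8,-0.45,-0.38,0,0,0,0]]]' --grip_force 30

```text
time_s: 0.8
ee_pos: [0.3593, 0.3198, 0.3193]
eef_rot: [3.141, -0.0, 2.726]
force: [-0.5, -0.7, 0.2]
grip_width: 0.0475
grip_force: 0.0
```

Run:
```python
from h import *
cmd([((.48,.12,.30),F(-24,75,0))])
```

```text
t 0.8 q [ 0.65  0.09  1.56  0.    1.5  -0.5 ] p [0.3593 0.3198 0.3193] f [-0.5 -0.7  0.2] w 0.0475
[-0.7644, -0.536, 0.077, 0.0001, -0.0417, 0.0005]  deg 15
```

>>> play_rows --motion '[[[-0.76,-0.54,0.08,0,-0.042,0,0],[-0.76,-0.54,0.08,0,-0.042,0,0],[-0.76,-0.54,0.08,0,-0.042,0,0],[-0.76,-0.54,0.08,0,-0.042,0,0],[-0.76,-0.54,0.08,0,-0.042,0,0],[-0.76,-0.54,0.08,0,-0.042,0,0],[-0.76,-0.54,0.08,0,-0.042,0,0]]]'

```text
time_s: 1.5
ee_pos: [0.4783, 0.121, 0.2986]
eef_rot: [-3.141, 0.262, 2.728]
force: [-0.4, 0.7, -0.3]
grip_width: 0.0469
grip_force: 0.0
```

Run:
```python
from h import *
cmd([((.58,-.1,.20),F(-33.7,45,0))])
```

```text
t 1.5 q [ 0.26  0.01  1.7  -0.17  1.23 -0.86] p [0.4783 0.121  0.2986] f [-0.4  0.7 -0.3] w 0.0469
[-0.6004, -0.6456, 0.5699, 0.014, -0.083, 0.0244]  deg 32
```

>>> play_rows --motion '[[[-0.6,-0.65,0.57,0.014,-0.083,0.024,0],[-0.6,-0.65,0.57,0.014,-0.083,0.024,0],[-0.6,-0.65,0.57,0.014,-0.083,0.024,0],[-0.6,-0.65,0.57,0.014,-0.083,0.024,0],[-0.6,-0.65,0.57,0.014,-0.083,0.024,0],[-0.6,-0.65,0.57,0.014,-0.083,0.024,0],[-0.6,-0.65,0.57,0.014,-0.083,0.024,0]]]'

```text
time_s: 2.2
ee_pos: [0.58, -0.1013, 0.1999]
eef_rot: [-3.141, 0.785, 2.556]
force: [-0.5, 0.5, -0.3]
grip_width: 0.047
grip_force: 0.0
```

```bash
cat > kin.py <<'E'
# fit arm: columns q, joint model: z-yaw q1, pitch q2 at (a1,0,d1), L1, pitch q3, elbow offset e, L2, roll q4, pitch q5, roll q6, Lw
from h import *
from scipy.optimize import least_squares
Ry=lambda t:R.from_euler('y',t).as_matrix(); Rz=lambda t:R.from_euler('z',t).as_matrix()
def fk(P,q,s=(1,1)):
    a1,d1,L1,e,L2,Lw=P
    A=Rz(q[0]); p=A@[a1,0,d1]; A=A@Ry(q[1]); p=p+A@[0,0,L1]; A=A@Ry(q[2]); p=p+A@[e,0,L2]
    A=A@Rz(s[0]*q[3])@Ry(q[4])@Rz(s[1]*q[5]); return p+A@[0,0,Lw],A
if __name__=='__main__':
    D=np.unique(np.loadtxt('log.txt'),axis=0)
    for s in [(1,1),(-1,1),(1,-1),(-1,-1)]:
        r=least_squares(lambda P:np.concatenate([fk(P,d[:6],s)[0]-d[6:9] for d in D]),[0,.3,.4,0,.4,.25])
        print(s,r.x.round(4),'rms',np.sqrt(np.mean(r.fun**2)))
        W=[(fk(r.x,d[:6],s)[1].T@R.from_euler('xyz',d[9:]).as_matrix()) for d in D]
        print([R.from_matrix(w).as_rotvec().round(2) for w in W])
E
python3 - <<'E'
from h import *
cmd([((.58,-.1,.20),F(-33.7,45,0))])
E
python3 kin.py
```

```text
t 2.2 q [-0.09  0.16  1.95 -0.85  0.46 -0.41] p [ 0.58   -0.1013  0.1999] f [-0.5  0.5 -0.3] w 0.047
[0.0019, 0.0042, -0.0023, 0.0001, -0.0001, 0.0003]  deg 0
(1, 1) [ 0.1169  0.0843  0.3027 -0.0933  0.332   0.1421] rms 0.01674278082725848
[array([ 0.  , -0.  ,  1.57]), array([-0.  , -0.  ,  1.57]), array([0.  , 0.  , 1.57]), array([-0.  , -0.  ,  1.57])]
(-1, 1) [ 0.3327 -0.1684  0.0783 -0.3409  0.1189 -0.0601] rms 0.02258523790736511
[array([ 0.64, -0.25, -0.02]), array([0.35, 0.03, 1.44]), array([-0.  ,  0.  ,  1.57]), array([-0.  ,  0.  ,  1.57])]
(1, -1) [ 0.1169  0.0843  0.3027 -0.0933  0.332   0.1421] rms 0.01674278082725848
[array([ 0.  , -0.  ,  0.75]), array([-0.  , -0.  , -0.15]), array([0.  , 0.  , 0.56]), array([-0.  , -0.  ,  1.44])]
(-1, -1) [ 0.3327 -0.1684  0.0783 -0.3409  0.1189 -0.0601] rms 0.02258523790736511
[array([ 0.5 , -0.5 , -0.81]), array([ 0.23, -0.23, -0.26]), array([-0.  ,  0.  ,  0.56]), array([-0.  ,  0.  ,  1.44])]
```

```bash
cat > kin.py <<'E'
from h import *
from scipy.optimize import least_squares
Ry=lambda t:R.from_euler('y',t).as_matrix(); Rz=lambda t:R.from_euler('z',t).as_matrix()
def fk(P,q):
    a1,d1,L1,e,L2,Lw,b1,wx=P
    A=Rz(q[0]); p=A@[a1,b1,d1]; A=A@Ry(q[1]); p=p+A@[0,0,L1]; A=A@Ry(q[2]); p=p+A@[e,0,L2]
    A=A@Rz(q[3])@Ry(q[4]); p=p+A@[wx,0,Lw]; return p,A@Rz(q[5]+np.pi/2)
def fit(lam=1e-3):
    D=np.unique(np.loadtxt('log.txt'),axis=0)
    res=lambda P:np.concatenate([fk(P,d[:6])[0]-d[6:9] for d in D])
    r=least_squares(lambda P:np.r_[res(P),lam*(P-[0,.3,.4,0,.4,.25,0,0])],[0,.3,.4,0,.4,.25,0,0]); return r.x,np.sqrt(np.mean(res(r.x)**2))
LO=np.array([-3.03,-.79,.23,-1.04,0,-2.55]); HI=np.array([3.03,2.21,2.52,4.18,3.07,2.55])
def ik(P,p,Rm,q0):
    best=None
    for q4 in (q0[3],0,1.5,3,-.5):
      for q6 in (q0[5],-1.5,0,1.5):
        f=lambda q:np.r_[(fk(P,q)[0]-p)*5,(R.from_matrix(fk(P,q)[1].T@Rm)).as_rotvec()]
        q=np.clip(np.r_[q0[:3],q4,max(q0[4],.1),q6],LO+.01,HI-.01)
        r=least_squares(f,q,bounds=(LO,HI),max_nfev=60)
        if best is None or r.cost<best[0]-1e-9: best=(r.cost,r.x)
        if best[0]<1e-8: return best
    return best
if __name__=='__main__':
    for l in (1e-2,1e-3,1e-4): print(fit(l)[0].round(4),fit(l)[1])
E
python3 kin.py; tail -4 log.txt | cut -d' ' -f1-9
```

```text
[1.000e-04 2.214e-01 4.239e-01 4.080e-02 4.474e-01 2.516e-01 3.660e-02
 0.000e+00] 1.475832637431592e-05
[0.     0.2212 0.4242 0.0409 0.4475 0.2516 0.0366 0.    ] 2.2372649570789706e-07
[0.     0.2212 0.4242 0.0409 0.4475 0.2516 0.0366 0.    ] 1.675373162602856e-07
1.090424 0.300448 1.521493 0.000002 1.320704 -0.066597 0.221043 0.503401 0.223936
0.650978 0.085341 1.557307 0.000201 1.498904 -0.504158 0.359291 0.319762 0.319301
0.255836 0.011930 1.700802 -0.172346 1.226384 -0.859582 0.478333 0.120962 0.298557
-0.091207 0.155257 1.947823 -0.852178 0.463138 -0.409539 0.580034 -0.101271 0.199925
```

```bash
cat > geo.py <<'E'
import numpy as np
tools={'A':((.6873,-.1861),-33.7),'B':((.6512,-.2515),-29.6),'C':((.612,-.3139),-27.0),'D':((.5758,-.39),-32.2)}
tubes=[np.array([.6867,.0504])+i*.078*np.array([-.2754,.9613]) for i in range(6)]
E
cat > t1.py <<'E'
from kin import *; from geo import *
P,_=fit(); q0=np.array([-.1,.2,1.9,0,.5,-.5]); dl=.010
for th in (25,35,45):
    for n,(b,az) in tools.items():
        if n in 'BC': continue
        Rm=F(az,90-th,0); g=np.array([*b,.017])-.115*np.array([np.cos(rd(az)),np.sin(rd(az)),0])
        for h in (0,.2):
            c,q=ik(P,g-dl*Rm[:,2]+[0,0,h],Rm,q0); print('grasp',th,n,h,'%.1e'%c,q.round(2))
    for i in (4,2,0):
        for az in (-15,5,30,50):
            Rm=F(az,th,180); c,q=ik(P,np.array([*tubes[i],.133])-dl*Rm[:,2],Rm,q0)
            c2,q2=ik(P,np.array([*tubes[i],.233])-dl*Rm[:,2],Rm,q0); print('place',th,i,az,'%.1e %.1e'%(c,c2),q.round(2),q2.round(2))
E
python3 t1.py
```

```text
grasp 25 A 0 6.2e-28 [-0.19  0.51  1.82 -0.4   0.43 -0.85]
grasp 25 A 0.2 1.0e-27 [-0.19  0.22  1.68 -0.22  0.85 -1.07]
grasp 25 D 0 8.9e-21 [-0.69  0.45  1.92  0.16  0.34 -1.84]
grasp 25 D 0.2 1.8e-21 [-0.69  0.14  1.77  0.07  0.8  -1.74]
place 25 4 -15 3.9e-02 6.5e-02 [ 0.7   0.59  1.85  4.18  0.81 -2.1 ] [ 0.68  0.42  1.87  4.18  0.76 -2.2 ]
place 25 4 5 2.5e-04 7.6e-03 [ 0.65  0.51  1.87  4.18  0.58 -2.27] [ 0.62  0.33  1.89  4.18  0.49 -2.36]
place 25 4 30 1.6e-27 6.7e-31 [ 0.45  0.45  1.95  2.97  0.4  -1.44] [ 0.45  0.27  1.91  2.75  0.18 -1.22]
place 25 4 50 3.1e-23 8.4e-23 [ 0.28  0.49  1.89  2.04  0.6  -0.82] [ 0.28  0.31  1.85  1.7   0.53 -0.43]
place 25 2 -15 5.1e-03 1.9e-02 [ 0.46  0.51  1.92  4.18  0.69 -2.19] [ 0.43  0.32  1.94  4.18  0.6  -2.29]
place 25 2 5 6.1e-31 2.8e-30 [ 0.33  0.43  1.98  3.67  0.45 -1.95] [ 0.33  0.24  1.94  4.09  0.27 -2.4 ]
place 25 2 30 1.1e-20 2.4e-21 [ 0.1   0.43  1.98  2.31  0.53 -1.  ] [ 0.1   0.24  1.94  1.9   0.4  -0.54]
place 25 2 50 4.2e-19 2.5e-23 [-0.04  0.51  1.86  1.71  0.81 -0.7 ] [-0.04  0.33  1.82  1.5   0.8  -0.4 ]
place 25 0 -
[... 2675 characters left out ...]
.1e-19 [ 0.31  0.38  1.82 -0.76  0.23  2.47] [ 0.31  0.24  1.74 -0.39  0.42  2.09]
place 45 2 30 1.2e-30 6.9e-31 [0.15 0.38 1.82 0.96 0.32 0.36] [0.15 0.24 1.74 0.59 0.49 0.76]
place 45 2 50 2.1e-28 6.8e-29 [ 0.04  0.44  1.73  1.03  0.65 -0.01] [0.04 0.31 1.65 0.83 0.78 0.25]
place 45 0 -15 8.3e-04 4.8e-20 [ 0.1   0.42  1.75 -0.75  0.34  2.55] [ 0.12  0.28  1.68 -0.58  0.5   2.37]
place 45 0 5 1.1e-31 3.2e-23 [-0.    0.39  1.8   0.38  0.18  1.13] [-0.    0.25  1.72  0.17  0.39  1.35]
place 45 0 30 1.7e-31 8.1e-31 [-0.15  0.44  1.73  1.02  0.54  0.11] [-0.15  0.31  1.65  0.78  0.68  0.4 ]
place 45 0 50 7.0e-23 6.7e-31 [-0.22  0.53  1.59  0.97  0.87 -0.12] [-0.22  0.41  1.52  0.85  0.99  0.07]
```

```bash
cat > g.py <<'E'
from kin import *; from geo import *
TH=25; DL=.010; S=.115
def grasp(n,h=0,s=S):
    b,az=tools[n]; Rm=F(az,90-TH,0); g=np.array([*b,.017])-s*np.array([np.cos(rd(az)),np.sin(rd(az)),0]); return g-DL*Rm[:,2]+[0,0,h],Rm
def place(i,az,h=0,s=S,off=(0,0)):
    Rm=F(az,TH,180); return np.array([*(tubes[i]+off),.018+s+h])-DL*Rm[:,2],Rm
E
python3 - <<'E'
from g import *
cmd([grasp('A',.06),grasp('A')])
E
```

```text
t 2.2 q [-0.09  0.16  1.95 -0.85  0.46 -0.41] p [ 0.58   -0.1013  0.1999] f [-0.5  0.5 -0.3] w 0.047
[0.2736, -0.044, 0.3705, 0.0001, 0.0555, 0.0003]  deg 20
[0.4432, -0.0439, 0.5403, 0.0001, 0.0555, 0.0003]  deg 20
```

>>> play_rows --motion '[[[0.274,-0.044,0.37,0,0.0555,0,0.1],[0.274,-0.044,0.37,0,0.0555,0,0.1],[0.274,-0.044,0.37,0,0.0555,0,0.1],[0.274,-0.044,0.37,0,0.0555,0,0.1],[0.34,-0.044,0.437,0,0.0555,0,0.1],[0.39,-0.044,0.487,0,0.0555,0,0.1],[0.42,-0.044,0.517,0,0.0555,0,0.1],[0.443,-0.044,0.54,0,0.0555,0,0.1],[0.443,-0.044,0.54,0,0.0555,0,0.1]]]'

```text
time_s: 3.1
ee_pos: [0.5883, -0.1198, 0.0274]
eef_rot: [-3.141, 0.438, 2.557]
force: [-0.5, 0.1, -0.5]
grip_width: 0.0517
grip_force: 0.0
```

Run:
```python
from h import *
cmd([]); c=snap('wrist','w1')
```

```text
t 3.1 q [-0.19  0.5   1.82 -0.4   0.43 -0.85] p [ 0.5883 -0.1198  0.0274] f [-0.5  0.1 -0.5] w 0.0517
```

View pics/w1.png

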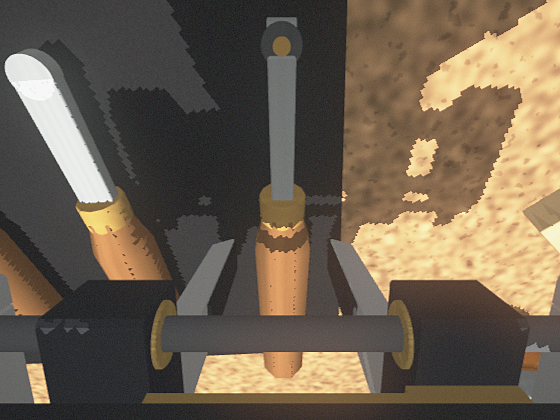

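>>> play_rows --motion '[[[0,0,0,0,0,0,-0.6],[0,0,0,0,0,0,-0.6],[0,0,0,0,0,0,-0.6],[0,0,0,0,0,0,-0.6],[0,0,0,0,0,0,-0.6],[0,0,0,0,0,0,-0.6],[-0.034,0,-0.073,0,0,0,-0.6],[-0.1,0,-0.22,0,0,0,-0.6],[-0.2,0,-0.43,0,0,0,-0.6],[-0.3,0,-0.64,0,0,0,-0.6]]]' --grip_force 50

```text
time_s: 4.15
ee_pos: [0.5877, -0.1204, 0.1888]
eef_rot: [-3.141, 0.436, 2.556]
force: [0.4, 0.1, -1.2]
grip_width: 0.0274
grip_force: 50.0
```

```bash
cat > t2.py <<'E'
from g import *
# check place IK, plus intermediate path q's
P,_=fit(); q0=np.array([.3,.4,1.9,2.4,.5,-1.]) 
for i in (4,3,2,1):
    for az in (25,32,38):
        print(i,az,[(('%.0e'%c),*q.round(2)) for h in (0,.16) for c,q in [ik(P,*place(i,az,h),q0)]])
E
python3 t2.py
```

```text
4 25 [('2e-27', np.float64(0.5), np.float64(0.46), np.float64(1.95), np.float64(3.28), np.float64(0.4), np.float64(-1.67)), ('2e-05', np.float64(0.49), np.float64(0.18), np.float64(1.85), np.float64(4.15), np.float64(0.06), np.float64(-2.55))]
4 32 [('4e-20', np.float64(0.43), np.float64(0.45), np.float64(1.95), np.float64(2.85), np.float64(0.41), np.float64(-1.36)), ('7e-29', np.float64(0.43), np.float64(0.18), np.float64(1.85), np.float64(1.75), np.float64(0.12), np.float64(-0.23))]
4 38 [('2e-30', np.float64(0.38), np.float64(0.46), np.float64(1.94), np.float64(2.52), np.float64(0.45), np.float64(-1.12)), ('4e-25', np.float64(0.38), np.float64(0.18), np.float64(1.85), np.float64(1.6), np.float64(0.26), np.float64(-0.15))]
3 25 [('5e-20', np.float64(0.32), np.float64(0.43), np.float64(1.99), np.float64(2.89), np.float64(0.42), np.float64(-1.39)), ('2e-30', np.float64(0.32), np.float64(0.14), np.float64(1.89), np.float64(1.83), np.float64(0.11), np.float64(-0.31))]
3 32 [('6e-32', np.float64(0.26), np.float64(0.44), np.float64(1.98), np.float64(2.51), np.float64(0.47), np.float64(-1
[... 1149 characters left out ...]
oat64(0.44), np.float64(1.97), np.float64(2.25), np.float64(0.54), np.float64(-0.96)), ('2e-20', np.float64(-0.03), np.float64(0.16), np.float64(1.87), np.float64(1.53), np.float64(0.42), np.float64(-0.16))]
1 32 [('2e-20', np.float64(-0.08), np.float64(0.46), np.float64(1.93), np.float64(2.0), np.float64(0.64), np.float64(-0.83)), ('5e-22', np.float64(-0.08), np.float64(0.19), np.float64(1.84), np.float64(1.46), np.float64(0.57), np.float64(-0.18))]
1 38 [('1e-18', np.float64(-0.12), np.float64(0.49), np.float64(1.89), np.float64(1.84), np.float64(0.72), np.float64(-0.75)), ('5e-22', np.float64(-0.12), np.float64(0.22), np.float64(1.8), np.float64(1.41), np.float64(0.7), np.float64(-0.19))]
```

```bash
cat > t3.py <<'E'
from g import *
P,_=fit(); o=log(); q=o['qpos']; R0=R.from_euler('xyz',o['eef_rot']).as_matrix(); p0=o['ee_pos']
for w in [((.50,0,.30),F(-8,55,60)),((.50,.12,.30),F(15,35,120)),place(4,40,.16),place(4,40,0)]:
    n=8; d=R.from_matrix(R0.T@w[1]).as_rotvec()
    for k in range(1,n+1):
        c,q=ik(P,p0+(w[0]-p0)*k/n,R0@R.from_rotvec(d*k/n).as_matrix(),q)
        if k%4==0: print('%.0e'%c,q.round(2),'deg',np.degrees(np.linalg.norm(d)).round())
    p0,R0=np.array(w[0]),w[1]
cmd([((.50,0,.30),F(-8,55,60))])
E
python3 t3.py
```

```text
7e-31 [-0.14  0.04  1.85 -0.11  0.76 -0.77] deg 41.0
7e-28 [-0.05 -0.17  1.95 -0.08  0.75 -0.39] deg 41.0
7e-31 [-0.01 -0.22  2.04  0.19  0.58 -0.2 ] deg 50.0
3e-26 [ 0.1  -0.24  2.16  0.46  0.3  -0.01] deg 50.0
3e-23 [ 0.25 -0.03  2.    0.87  0.3   0.08] deg 53.0
1e-20 [ 0.36  0.19  1.84  1.57  0.3  -0.14] deg 53.0
3e-26 [ 0.36  0.31  1.91  2.1   0.35 -0.71] deg 0.0
4e-29 [ 0.36  0.46  1.94  2.43  0.47 -1.06] deg 0.0
t 4.2 q [-0.2   0.25  1.72 -0.23  0.77 -1.04] p [ 0.5877 -0.1204  0.1888] f [ 0.4  0.1 -1.2] w 0.0274
[0.3182, 0.2067, -0.6391, -0.0451, -0.0059, 0.104]  deg 41
```

>>> play_rows --motion '[[[0.318,0.207,-0.64,-0.045,-0.006,0.104,-0.6],[0.318,0.207,-0.64,-0.045,-0.006,0.104,-0.6],[0.318,0.207,-0.64,-0.045,-0.006,0.104,-0.6],[0.318,0.207,-0.64,-0.045,-0.006,0.104,-0.6],[0.318,0.207,-0.64,-0.045,-0.006,0.104,-0.6],[0.318,0.207,-0.64,-0.045,-0.006,0.104,-0.6]]]'

```text
time_s: 4.75
ee_pos: [0.4997, 0.0003, 0.299]
eef_rot: [2.594, 0.292, 1.871]
force: [-0.0, 0.0, -1.6]
grip_width: 0.0274
grip_force: 50.0
```

Run:
```python
from g import *
cmd([((.50,.12,.30),F(15,35,120))])
```

```text
t 4.8 q [-0.04 -0.18  1.96 -0.08  0.75 -0.39] p [4.997e-01 3.000e-04 2.990e-01] f [-0.   0.  -1.6] w 0.0274
[0.4366, 0.1925, -0.0413, -0.0555, 0.0465, 0.1184]  deg 50
```

>>> play_rows --motion '[[[0.437,0.193,-0.04,-0.0555,0.0465,0.1184,-0.6],[0.437,0.193,-0.04,-0.0555,0.0465,0.1184,-0.6],[0.437,0.193,-0.04,-0.0555,0.0465,0.1184,-0.6],[0.437,0.193,-0.04,-0.0555,0.0465,0.1184,-0.6],[0.437,0.193,-0.04,-0.0555,0.0465,0.1184,-0.6],[0.437,0.193,-0.04,-0.0555,0.0465,0.1184,-0.6],[0.437,0.193,-0.04,-0.0555,0.0465,0.1184,-0.6]]]'

```text
time_s: 5.45
ee_pos: [0.5006, 0.1193, 0.2975]
eef_rot: [2.255, -0.42, 1.511]
force: [0.2, 0.2, -1.7]
grip_width: 0.0273
grip_force: 50.0
```

Run:
```python
from g import *
cmd([place(4,40,.16)])
```

```text
t 5.5 q [ 0.1  -0.24  2.16  0.46  0.31 -0.02] p [0.5006 0.1193 0.2975] f [ 0.2  0.2 -1.7] w 0.0273
[0.8409, -0.0905, 0.485, 0.039, 0.0558, 0.1294]  deg 53
```

>>> play_rows --motion '[[[0.84,-0.09,0.485,0.039,0.056,0.1294,-0.6],[0.84,-0.09,0.485,0.039,0.056,0.1294,-0.6],[0.84,-0.09,0.485,0.039,0.056,0.1294,-0.6],[0.84,-0.09,0.485,0.039,0.056,0.1294,-0.6],[0.84,-0.09,0.485,0.039,0.056,0.1294,-0.6],[0.84,-0.09,0.485,0.039,0.056,0.1294,-0.6],[0.84,-0.09,0.485,0.039,0.056,0.1294,-0.6],[0.84,-0.09,0.485,0.039,0.056,0.1294,-0.6],[0.84,-0.09,0.485,0.039,0.056,0.1294,-0.6],[0.84,-0.09,0.485,0.039,0.056,0.1294,-0.6]]]'

```text
time_s: 6.45
ee_pos: [0.5943, 0.345, 0.2998]
eef_rot: [3.128, -1.137, 0.713]
force: [-0.3, 0.1, -1.0]
grip_width: 0.0275
grip_force: 50.0
```

Run:
```python
from g import *
cmd([place(4,40,.16)]); c=snap('scene','s1'); np.savez('s1.npz',**c); t=snap('top','t1'); np.savez('t1.npz',**t)
a=cv2.resize(c['frame'][150:300,200:450],None,fx=2,fy=2); b=cv2.resize(t['frame'][130:280,100:350],None,fx=2,fy=2)
cv2.imwrite('pics/st1.png',np.vstack([a,b])[:,:,::-1])
```

```text
t 6.5 q [ 0.36  0.18  1.84  1.56  0.3  -0.14] p [0.5943 0.345  0.2998] f [-0.3  0.1 -1. ] w 0.0275
[-0.0106, 0.0004, 0.0019, -0.0, -0.0005, 0.001]  deg 0
```

View pics/st1.png

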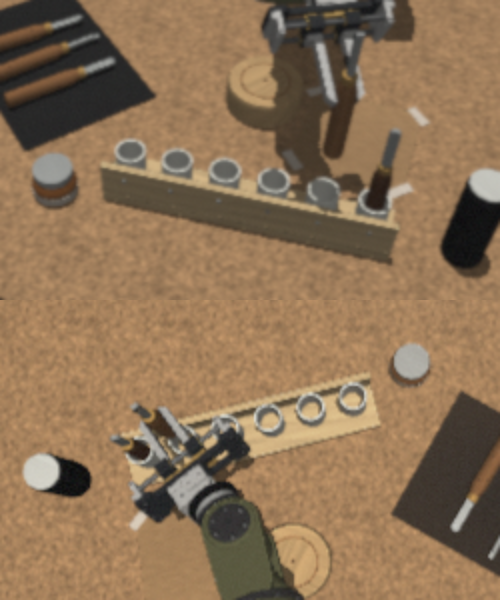

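```bash
cat > ax.py <<'E'
from g import *
import sys
def axis(npz,tcp,Rm):
    c=dict(np.load(npz)); p=pts(c); H,S,V=cv2.split(cv2.cvtColor(c['frame'],cv2.COLOR_RGB2HSV))
    e=tcp+DL*Rm[:,2]
    m=(S>110)&(H<20)&(np.linalg.norm(p[...,:2]-e[:2],axis=-1)<.04)&(p[...,2]>e[2]-.14)&(p[...,2]<e[2]-.02)&(p[...,2]>.1)
    q=p[m]; cam=c['T'][:3,3]; 
    # per-height-bin centre + 13mm along view direction (horizontal)
    v=(e-cam)[:2]; v/=np.linalg.norm(v)
    zs=q[:,2]; A=np.c_[np.ones(len(q)),zs-e[2]]; k=np.linalg.lstsq(A,q[:,:2],rcond=None)[0]
    lat=np.array([-v[1],v[0]])
    print('n',len(q),'z',zs.min().round(3),zs.max().round(3)); 
    print('lat offset at grip %.4f slope lat %.3f ; depth off %.4f slope depth %.3f'%((k[0]-e[:2])@lat,k[1]@lat,(k[0]-e[:2])@v+.011,k[1]@v), 'v',v.round(2))
    b=k[0]+k[1]*(-S_)+.011*v; print('butt est',b.round(4))
S_=.115
o=get_obs(); axis(sys.argv[1],o['ee_pos'],R.from_euler('xyz',o['eef_rot']).as_matrix())
print('tube4',tubes[4])
E
python3 ax.py s1.npz
```

```text
n 213 z 0.185 0.275
lat offset at grip -0.0005 slope lat 0.007 ; depth off -0.0034 slope depth 0.004 v [-0.97 -0.24]
butt est [0.6046 0.3529]
tube4 [0.6007752 0.3503256]
```

>>> play_rows --motion '[[[-0.15,0,0.07,0,0,0,-0.6],[-0.29,0,0.135,0,0,0,-0.6],[-0.36,0,0.168,0,0,0,-0.6],[-0.42,0,0.196,0,0,0,-0.6],[-0.47,0,0.22,0,0,0,-0.6],[-0.51,0,0.238,0,0,0,-0.6],[-0.53,0,0.247,0,0,0,-0.6],[-0.53,0,0.247,0,0,0,-0.6]]]'

```text
time_s: 7.35
ee_pos: [0.5947, 0.3451, 0.153]
eef_rot: [3.137, -1.137, 0.704]
force: [0.9, 0.3, -0.8]
grip_width: 0.0276
grip_force: 50.0
```

Run:
```python
from g import *
cmd([place(4,40,.003),place(4,40,.0)])
```

```text
t 7.3 q [ 0.36  0.43  1.93  2.38  0.45 -1.01] p [0.5947 0.3451 0.153 ] f [ 0.9  0.3 -0.8] w 0.0276
[-0.048, -0.0006, 0.0178, -0.0, -0.0005, 0.0004]  deg 0
[-0.0589, -0.0006, 0.0229, -0.0, -0.0005, 0.0004]  deg 0
```

>>> play_rows --motion '[[[-0.03,0,0.011,0,0,0,-0.6],[-0.056,0,0.022,0,0,0,-0.6],[-0.056,0,0.022,0,0,0,-0.6],[-0.056,0,0.022,0,0,0,0],[-0.056,0,0.022,0,0,0,0],[-0.056,0,0.022,0,0,0,0],[-0.056,0,0.022,0,0,0,0],[-0.056,0,-0.1,0,0,0,0],[-0.056,0,-0.25,0,0,0,0],[-0.056,0,-0.4,0,0,0,0]]]'

```text
time_s: 8.35
ee_pos: [0.5197, 0.2823, 0.1828]
eef_rot: [3.138, -1.138, 0.702]
force: [0.0, -1.0, 0.4]
grip_width: 0.0468
grip_force: 0.0
```

Run:
```python
from g import *
t=snap('top','t2'); c=snap('scene','s2'); np.savez('s2.npz',**c); np.savez('t2.npz',**t)
a=cv2.resize(c['frame'][150:300,200:450],None,fx=2,fy=2); b=cv2.resize(t['frame'][130:280,100:350],None,fx=2,fy=2)
cv2.imwrite('pics/st2.png',np.vstack([a,b])[:,:,::-1])
cmd([((.50,.12,.30),F(15,35,120))])
```

```text
t 8.4 q [ 0.27  0.2   2.17  2.25  0.5  -0.93] p [0.5192 0.2815 0.1844] f [ 0.2 -0.1  0.5] w 0.0472
[0.2215, 0.4467, -0.6232, -0.0389, -0.056, -0.1293]  deg 53
```

View pics/st2.png

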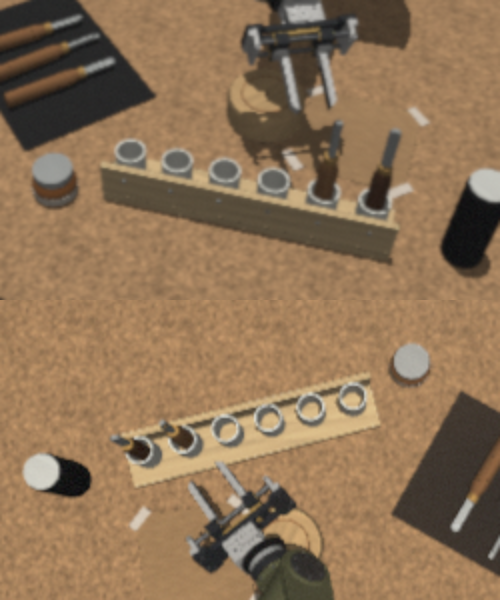

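Run:
```python
from g import *
cmd([((.50,.08,.32),F(3,45,90))])
```

```text
t 8.4 q [ 0.27  0.2   2.17  2.25  0.5  -0.93] p [0.5192 0.2815 0.1844] f [ 0.2 -0.1  0.5] w 0.0472
[0.2509, 0.5695, -0.7498, -0.0223, -0.1036, -0.1821]  deg 76
```

>>> play_rows --motion '[[[0.05,0.1,-0.3,-0.002,-0.01,-0.018,0],[0.25,0.57,-0.75,-0.0223,-0.1036,-0.182,0],[0.25,0.57,-0.75,-0.0223,-0.1036,-0.182,0],[0.25,0.57,-0.75,-0.0223,-0.1036,-0.182,0],[0.25,0.57,-0.75,-0.0223,-0.1036,-0.182,0],[0.25,0.57,-0.75,-0.0223,-0.1036,-0.182,0],[0.25,0.57,-0.75,-0.0223,-0.1036,-0.182,0],[0.25,0.57,-0.75,-0.0223,-0.1036,-0.182,0],[0.25,0.57,-0.75,-0.0223,-0.1036,-0.182,0],[0.25,0.57,-0.75,-0.0223,-0.1036,-0.182,0]]]'

```text
time_s: 9.45
ee_pos: [0.5026, 0.0807, 0.3195]
eef_rot: [2.38, -0.174, 1.58]
force: [0.6, 0.2, -0.8]
grip_width: 0.0469
grip_force: 0.0
```

Run:
```python
from g import *
cmd([grasp('B',.15),((.55,-.08,.22),F(-20,60,20))])
```

```text
t 9.4 q [ 0.03 -0.23  2.02  0.2   0.59 -0.02] p [0.5026 0.0807 0.3195] f [ 0.6  0.2 -0.8] w 0.0469
[-1.1777, -0.136, 0.3885, 0.0845, -0.0199, -0.1905] TOO FAR deg 75
[-0.7037, -0.0604, 0.3295, 0.0613, -0.0286, -0.1626]  deg 63
```

>>> play_rows --motion '[[[-0.704,-0.06,0.33,0.0613,-0.0286,-0.1626,0.1],[-0.704,-0.06,0.33,0.0613,-0.0286,-0.1626,0.1],[-0.704,-0.06,0.33,0.0613,-0.0286,-0.1626,0.1],[-0.704,-0.06,0.33,0.0613,-0.0286,-0.1626,0.1],[-0.704,-0.06,0.33,0.0613,-0.0286,-0.1626,0.1],[-0.704,-0.06,0.33,0.0613,-0.0286,-0.1626,0.1],[-0.704,-0.06,0.33,0.0613,-0.0286,-0.1626,0.1],[-0.704,-0.06,0.33,0.0613,-0.0286,-0.1626,0.1],[-0.704,-0.06,0.33,0.0613,-0.0286,-0.1626,0.1]]]'

```text
time_s: 10.35
ee_pos: [0.5495, -0.0782, 0.2175]
eef_rot: [2.946, 0.483, 2.397]
force: [-1.2, 0.6, 0.3]
grip_width: 0.0521
grip_force: 0.0
```

Run:
```python
from g import *
cmd([grasp('B',.06),grasp('B',.02),grasp('B')])
```

```text
t 10.3 q [-0.17  0.08  1.88 -0.14  0.67 -0.96] p [ 0.5495 -0.0782  0.2175] f [-1.2  0.6  0.3] w 0.0521
[-0.0252, -0.4534, 0.529, 0.0149, 0.0106, -0.0317]  deg 13
[0.0492, -0.4809, 0.668, 0.0149, 0.0106, -0.0317]  deg 13
[0.0863, -0.4947, 0.7375, 0.0149, 0.0106, -0.0317]  deg 13
```

>>> play_rows --motion '[[[-0.025,-0.453,0.3,0.0149,0.0106,-0.0317,0.1],[-0.025,-0.453,0.3,0.0149,0.0106,-0.0317,0.1],[-0.025,-0.453,0.529,0.0149,0.0106,-0.0317,0.1],[-0.025,-0.453,0.529,0.0149,0.0106,-0.0317,0.1],[-0.025,-0.453,0.529,0.0149,0.0106,-0.0317,0.1],[0.01,-0.467,0.6,0.0149,0.0106,-0.0317,0.1],[0.049,-0.481,0.668,0.0149,0.0106,-0.0317,0.1],[0.07,-0.488,0.705,0.0149,0.0106,-0.0317,0.1],[0.086,-0.495,0.738,0.0149,0.0106,-0.0317,0.1],[0.086,-0.495,0.738,0.0149,0.0106,-0.0317,0.1]]]'

```text
time_s: 11.35
ee_pos: [0.5469, -0.1931, 0.0259]
eef_rot: [3.14, 0.436, 2.622]
force: [-0.3, 0.3, 0.6]
grip_width: 0.0518
grip_force: 0.0
```

Run:
```python
from g import *
cmd([grasp('B'),grasp('B',.15)])
```

```text
t 11.3 q [-0.38  0.46  1.9  -0.17  0.35 -1.28] p [ 0.5469 -0.1931  0.0259] f [-0.3  0.3  0.6] w 0.0518
[-0.0015, 0.0031, -0.0001, 0.0, -0.0001, -0.0005]  deg 0
[-0.2547, 0.0039, -0.544, 0.0, -0.0001, -0.0005]  deg 0
```

Well placed. Close and lift.

>>> play_rows --motion '[[[0,0,0,0,0,0,-0.6],[0,0,0,0,0,0,-0.6],[0,0,0,0,0,0,-0.6],[0,0,0,0,0,0,-0.6],[0,0,0,0,0,0,-0.6],[-0.017,0,-0.036,0,0,0,-0.6],[-0.068,0,-0.145,0,0,0,-0.6],[-0.136,0,-0.29,0,0,0,-0.6],[-0.2,0,-0.43,0,0,0,-0.6],[-0.3,0,-0.64,0,0,0,-0.6]]]' --grip_force 50

```text
time_s: 12.35
ee_pos: [0.5461, -0.1932, 0.1954]
eef_rot: [3.141, 0.433, 2.622]
force: [1.0, -0.2, -1.1]
grip_width: 0.0274
grip_force: 50.0
```

Run:
```python
from g import *
cmd([((.50,.0,.30),F(-8,55,60)),((.47,.0,.32),F(0,47,80))])
```

```text
t 12.3 q [-0.38  0.19  1.79 -0.09  0.74 -1.38] p [ 0.5461 -0.1932  0.1954] f [ 1.  -0.2 -1.1] w 0.0274
[0.3174, 0.5801, -0.6073, -0.0406, -0.0093, 0.1133]  deg 43
[0.3783, 0.5206, -0.7237, -0.0691, -0.0083, 0.15]  deg 60
```

>>> play_rows --motion '[[[0.317,0.58,-0.607,-0.0406,-0.0093,0.1133,-0.6],[0.317,0.58,-0.607,-0.0406,-0.0093,0.1133,-0.6],[0.317,0.58,-0.607,-0.0406,-0.0093,0.1133,-0.6],[0.317,0.58,-0.607,-0.0406,-0.0093,0.1133,-0.6],[0.317,0.58,-0.607,-0.0406,-0.0093,0.1133,-0.6],[0.317,0.58,-0.607,-0.0406,-0.0093,0.1133,-0.6],[0.317,0.58,-0.607,-0.0406,-0.0093,0.1133,-0.6]]]'

```text
time_s: 13.05
ee_pos: [0.5005, -0.0002, 0.299]
eef_rot: [2.595, 0.294, 1.875]
force: [0.4, 0.5, -1.9]
grip_width: 0.0276
grip_force: 50.0
```

Run:
```python
from g import *
cmd([((.50,.12,.30),F(15,35,120))])
```

```text
t 13.1 q [-0.05 -0.17  1.96 -0.08  0.75 -0.39] p [ 5.005e-01 -2.000e-04  2.990e-01] f [ 0.4  0.5 -1.9] w 0.0276
[0.4387, 0.1923, -0.0431, -0.0556, 0.0464, 0.119]  deg 50
```

>>> play_rows --motion '[[[0.437,0.193,-0.04,-0.0555,0.0465,0.1187,-0.6],[0.437,0.193,-0.04,-0.0555,0.0465,0.1187,-0.6],[0.437,0.193,-0.04,-0.0555,0.0465,0.1187,-0.6],[0.437,0.193,-0.04,-0.0555,0.0465,0.1187,-0.6],[0.437,0.193,-0.04,-0.0555,0.0465,0.1187,-0.6],[0.437,0.193,-0.04,-0.0555,0.0465,0.1187,-0.6],[0.437,0.193,-0.04,-0.0555,0.0465,0.1187,-0.6]]]'

```text
time_s: 13.75
ee_pos: [0.5011, 0.1181, 0.2976]
eef_rot: [2.254, -0.422, 1.509]
force: [0.0, -0.6, -1.3]
grip_width: 0.0274
grip_force: 50.0
```

Run:
```python
from g import *
cmd([place(3,36,.15)])
```

```text
t 13.8 q [ 0.09 -0.24  2.16  0.47  0.3  -0.02] p [0.5011 0.1181 0.2976] f [ 0.  -0.6 -1.3] w 0.0274
[0.5618, 0.0324, 0.5112, 0.0309, 0.051, 0.1352]  deg 53
```

>>> play_rows --motion '[[[0.15,0.01,0.1,0.0309,0.051,0.1352,-0.6],[0.25,0.02,0.15,0.0309,0.051,0.1352,-0.6],[0.35,0.02,0.25,0.0309,0.051,0.1352,-0.6],[0.45,0.03,0.35,0.0309,0.051,0.1352,-0.6],[0.562,0.032,0.45,0.0309,0.051,0.1352,-0.6],[0.562,0.032,0.511,0.0309,0.051,0.1352,-0.6],[0.562,0.032,0.511,0.0309,0.051,0.1352,-0.6],[0.562,0.032,0.511,0.0309,0.051,0.1352,-0.6],[0.562,0.032,0.511,0.0309,0.051,0.1352,-0.6],[0.562,0.032,0.511,0.0309,0.051,0.1352,-0.6]]]'

```text
time_s: 14.75
ee_pos: [0.6149, 0.2716, 0.2899]
eef_rot: [3.13, -1.136, 0.642]
force: [0.8, -0.4, -0.9]
grip_width: 0.0274
grip_force: 50.0
```

```bash
python3 - <<'E'
from g import *
cmd([place(3,36,.15),place(3,36,.06),place(3,36,.01)]); c=snap('scene','s3'); np.savez('s3.npz',**c)
E
python3 ax.py s3.npz; python3 -c "from geo import *;print(tubes[3])"
```

```text
t 14.8 q [ 0.23  0.17  1.88  1.61  0.36 -0.22] p [0.6149 0.2716 0.2899] f [ 0.8 -0.4 -0.9] w 0.0274
[-0.0113, 0.0053, 0.0012, -0.0002, -0.0003, 0.0009]  deg 0
[-0.3379, 0.0035, 0.1527, -0.0002, -0.0003, 0.0009]  deg 0
[-0.5193, 0.0026, 0.2368, -0.0002, -0.0003, 0.0009]  deg 0
n 173 z 0.177 0.265
lat offset at grip -0.0006 slope lat -0.001 ; depth off -0.0036 slope depth -0.014 v [-0.94 -0.33]
butt est [0.6239 0.278 ]
tube4 [0.6007752 0.3503256]
[0.6222564 0.2753442]
```

>>> play_rows --motion '[[[-0.17,0.005,0.076,0,0,0,-0.6],[-0.338,0.005,0.153,0,0,0,-0.6],[-0.4,0.004,0.182,0,0,0,-0.6],[-0.45,0.003,0.205,0,0,0,-0.6],[-0.49,0.003,0.223,0,0,0,-0.6],[-0.519,0.003,0.237,0,0,0,-0.6],[-0.54,0.003,0.246,0,0,0,-0.6],[-0.54,0.003,0.246,0,0,0,-0.6]]]'

```text
time_s: 15.6
ee_pos: [0.6146, 0.2703, 0.1408]
eef_rot: [3.137, -1.136, 0.635]
force: [-0.8, 0.8, -1.2]
grip_width: 0.0275
grip_force: 50.0
```

Run:
```python
from g import *
cmd([place(3,36,.001)])
```

```text
t 15.6 q [ 0.22  0.44  1.97  2.32  0.51 -1.  ] p [0.6146 0.2703 0.1408] f [-0.8  0.8 -1.2] w 0.0275
[-0.009, 0.0016, 0.0049, -0.0002, -0.0003, 0.0004]  deg 0
```

>>> play_rows --motion '[[[-0.009,0,0.004,0,0,0,-0.6],[-0.009,0,0.004,0,0,0,0],[-0.009,0,0.004,0,0,0,0],[-0.009,0,0.004,0,0,0,0],[-0.009,0,0.004,0,0,0,0],[-0.009,0,-0.12,0,0,0,0],[-0.009,0,-0.27,0,0,0,0],[-0.009,0,-0.42,0,0,0,0],[0.1,0,-0.55,0,0,0,0]]]'

```text
time_s: 16.5
ee_pos: [0.5199, 0.2019, 0.2193]
eef_rot: [-3.141, -1.132, 0.628]
force: [1.0, 0.4, 0.0]
grip_width: 0.0472
grip_force: 0.0
```

Run:
```python
from g import *
cmd([((.50,.06,.30),F(3,45,90))])
```

```text
t 16.5 q [ 0.09  0.06  2.21  1.93  0.52 -0.65] p [0.5199 0.2019 0.2193] f [1.  0.4 0. ] w 0.0472
[0.1231, 0.4119, -0.4978, -0.0165, -0.0967, -0.1897]  deg 77
```

>>> play_rows --motion '[[[0.123,0.412,-0.498,-0.0165,-0.0967,-0.19,0],[0.123,0.412,-0.498,-0.0165,-0.0967,-0.19,0],[0.123,0.412,-0.498,-0.0165,-0.0967,-0.19,0],[0.123,0.412,-0.498,-0.0165,-0.0967,-0.19,0],[0.123,0.412,-0.498,-0.0165,-0.0967,-0.19,0],[0.123,0.412,-0.498,-0.0165,-0.0967,-0.19,0],[0.123,0.412,-0.498,-0.0165,-0.0967,-0.19,0],[0.123,0.412,-0.498,-0.0165,-0.0967,-0.19,0],[0.123,0.412,-0.498,-0.0165,-0.0967,-0.19,0],[0.123,0.412,-0.498,-0.0165,-0.0967,-0.19,0]]]'

```text
time_s: 17.5
ee_pos: [0.5022, 0.061, 0.3028]
eef_rot: [2.348, 0.004, 1.626]
force: [0.2, -1.2, -0.2]
grip_width: 0.047
grip_force: 0.0
```

```bash
python3 - <<'E'
from g import *
cmd([((.50,-.16,.24),F(-27,62,5)),((.50,-.14,.24),F(-22,62,15))])
t=snap('top','t3'); np.savez('t3.npz',**t)
E
python3 m2.py t3
```

```text
t 17.5 q [ 0.05 -0.23  2.06  0.01  0.52 -0.01] p [0.5022 0.061  0.3028] f [ 0.2 -1.2 -0.2] w 0.047
[-0.8812, -0.2216, 0.1376, 0.0714, -0.0048, -0.1646]  deg 65
[-0.8013, -0.2183, 0.1405, 0.0653, -0.0039, -0.149]  deg 59
tool len 0.232 n325 hc [ 0.5414 -0.2779] butt [ 0.6121 -0.3137] tip [ 0.4053 -0.209 ] ang -26.9 w 0.029
tool len 0.230 n330 hc [ 0.508  -0.3472] butt [ 0.576  -0.3896] tip [ 0.3812 -0.2682] ang -31.9 w 0.031
rim 2842 0.6862 0.049 0.0278 [0.6867 0.0503]
rim 2864 0.6653 0.1239 0.0274 [0.6652 0.1247]
rim 2888 0.6437 0.1978 0.0288 [0.6435 0.1996]
rim 311 0.6415 0.3031 0.0008 [0.6491 0.3   ]
rim 2267 0.6214 0.2724 0.028 [0.6179 0.2699]
rim 241 0.627 0.3866 0.0064 [0.6283 0.3876]
rim 2235 0.6014 0.348 0.0274 [0.5963 0.3438]
rim 292 0.6005 0.468 0.0087 [0.6014 0.4697]
rim 2222 0.5792 0.4221 0.0272 [0.5778 0.418 ]
rim 4426 0.5234 0.0661 0.0437 [0.5324 0.0648]
```

C and D are undisturbed. On to C.

>>> play_rows --motion '[[[-0.88,-0.22,0.14,0.0714,-0.0048,-0.1646,0.1],[-0.88,-0.22,0.14,0.0714,-0.0048,-0.1646,0.1],[-0.88,-0.22,0.14,0.0714,-0.0048,-0.1646,0.1],[-0.88,-0.22,0.14,0.0714,-0.0048,-0.1646,0.1],[-0.88,-0.22,0.14,0.0714,-0.0048,-0.1646,0.1],[-0.88,-0.22,0.14,0.0714,-0.0048,-0.1646,0.1],[-0.88,-0.22,0.14,0.0714,-0.0048,-0.1646,0.1],[-0.88,-0.22,0.14,0.0714,-0.0048,-0.1646,0.1],[-0.88,-0.22,0.14,0.0714,-0.0048,-0.1646,0.1]]]'

```text
time_s: 18.45
ee_pos: [0.5001, -0.1592, 0.2378]
eef_rot: [3.092, 0.48, 2.57]
force: [0.5, -0.4, 0.3]
grip_width: 0.0517
grip_force: 0.0
```

Run:
```python
from g import *
cmd([grasp('C',.06),grasp('C',.02),grasp('C')])
```

```text
t 18.4 q [-0.35 -0.    1.91 -0.08  0.76 -1.32] p [ 0.5001 -0.1592  0.2378] f [ 0.5 -0.4  0.3] w 0.0517
[0.0703, -0.3574, 0.6307, 0.0008, 0.0073, -0.0141]  deg 6
[0.1442, -0.3644, 0.7724, 0.0008, 0.0073, -0.0141]  deg 6
[0.1812, -0.3679, 0.8433, 0.0008, 0.0073, -0.0141]  deg 6
```

>>> play_rows --motion '[[[0.03,-0.2,0.2,0.0008,0.0073,-0.0141,0.1],[0.07,-0.357,0.35,0.0008,0.0073,-0.0141,0.1],[0.07,-0.357,0.5,0.0008,0.0073,-0.0141,0.1],[0.07,-0.357,0.63,0.0008,0.0073,-0.0141,0.1],[0.07,-0.357,0.63,0.0008,0.0073,-0.0141,0.1],[0.11,-0.36,0.7,0.0008,0.0073,-0.0141,0.1],[0.144,-0.364,0.772,0.0008,0.0073,-0.0141,0.1],[0.165,-0.366,0.81,0.0008,0.0073,-0.0141,0.1],[0.181,-0.368,0.843,0.0008,0.0073,-0.0141,0.1],[0.181,-0.368,0.843,0.0008,0.0073,-0.0141,0.1]]]'

```text
time_s: 19.45
ee_pos: [0.5057, -0.2598, 0.0263]
eef_rot: [3.14, 0.437, 2.667]
force: [-0.2, -0.8, 0.8]
grip_width: 0.0519
grip_force: 0.0
```

Run:
```python
from g import *
cmd([grasp('C')])
```

```text
t 19.4 q [-0.55  0.44  1.94  0.11  0.33 -1.75] p [ 0.5057 -0.2598  0.0263] f [-0.2 -0.8  0.8] w 0.0519
[0.0002, 0.0001, 0.0011, -0.0, 0.0002, -0.0004]  deg 0
```

>>> play_rows --motion '[[[0,0,0,0,0,0,-0.6],[0,0,0,0,0,0,-0.6],[0,0,0,0,0,0,-0.6],[0,0,0,0,0,0,-0.6],[0,0,0,0,0,0,-0.6],[-0.017,0,-0.036,0,0,0,-0.6],[-0.068,0,-0.145,0,0,0,-0.6],[-0.136,0,-0.29,0,0,0,-0.6],[-0.2,0,-0.43,0,0,0,-0.6],[-0.3,0,-0.64,0,0,0,-0.6]]]' --grip_force 50

```text
time_s: 20.45
ee_pos: [0.5047, -0.2595, 0.1957]
eef_rot: [3.141, 0.435, 2.668]
force: [1.0, -0.7, -2.2]
grip_width: 0.0275
grip_force: 50.0
```

Run:
```python
from g import *
cmd([((.50,-.03,.30),F(-8,55,60))])
```

```text
t 20.4 q [-0.55  0.16  1.83  0.05  0.73 -1.68] p [ 0.5047 -0.2595  0.1957] f [ 1.  -0.7 -2.2] w 0.0275
[0.2194, 0.8086, -0.5617, -0.0376, -0.011, 0.1197]  deg 45
```

>>> play_rows --motion '[[[0.22,0.808,-0.562,-0.0376,-0.011,0.12,-0.6],[0.22,0.808,-0.562,-0.0376,-0.011,0.12,-0.6],[0.22,0.808,-0.562,-0.0376,-0.011,0.12,-0.6],[0.22,0.808,-0.562,-0.0376,-0.011,0.12,-0.6],[0.22,0.808,-0.562,-0.0376,-0.011,0.12,-0.6],[0.22,0.808,-0.562,-0.0376,-0.011,0.12,-0.6],[0.22,0.808,-0.562,-0.0376,-0.011,0.12,-0.6],[0.22,0.808,-0.562,-0.0376,-0.011,0.12,-0.6]]]'

```text
time_s: 21.25
ee_pos: [0.5002, -0.0306, 0.2988]
eef_rot: [2.595, 0.293, 1.874]
force: [0.6, -0.4, -1.6]
grip_width: 0.0274
grip_force: 50.0
```

Run:
```python
from g import *
cmd([((.50,.08,.30),F(15,35,120))])
```

```text
t 21.2 q [-0.13 -0.17  1.96 -0.01  0.75 -0.51] p [ 0.5002 -0.0306  0.2988] f [ 0.6 -0.4 -1.6] w 0.0274
[0.4031, 0.1779, -0.0403, -0.0557, 0.0465, 0.1188]  deg 50
```

>>> play_rows --motion '[[[0.403,0.178,-0.04,-0.0557,0.0465,0.1188,-0.6],[0.403,0.178,-0.04,-0.0557,0.0465,0.1188,-0.6],[0.403,0.178,-0.04,-0.0557,0.0465,0.1188,-0.6],[0.403,0.178,-0.04,-0.0557,0.0465,0.1188,-0.6],[0.403,0.178,-0.04,-0.0557,0.0465,0.1188,-0.6],[0.403,0.178,-0.04,-0.0557,0.0465,0.1188,-0.6],[0.403,0.178,-0.04,-0.0557,0.0465,0.1188,-0.6]]]'

```text
time_s: 21.95
ee_pos: [0.5003, 0.0788, 0.2986]
eef_rot: [2.252, -0.425, 1.508]
force: [-0.8, -0.9, -1.8]
grip_width: 0.0279
grip_force: 50.0
```

Run:
```python
from g import *
cmd([place(2,33,.15)])
```

```text
t 21.9 q [-0.04 -0.26  2.17  0.71  0.37 -0.32] p [0.5003 0.0788 0.2986] f [-0.8 -0.9 -1.8] w 0.0279
[0.4368, 0.1306, 0.5542, 0.0249, 0.0471, 0.1394]  deg 54
```

>>> play_rows --motion '[[[0.1,0.03,0.1,0.025,0.047,0.1394,-0.6],[0.2,0.06,0.18,0.025,0.047,0.1394,-0.6],[0.3,0.1,0.27,0.025,0.047,0.1394,-0.6],[0.4,0.12,0.36,0.025,0.047,0.1394,-0.6],[0.437,0.13,0.45,0.025,0.047,0.1394,-0.6],[0.437,0.13,0.554,0.025,0.047,0.1394,-0.6],[0.437,0.13,0.554,0.025,0.047,0.1394,-0.6],[0.437,0.13,0.554,0.025,0.047,0.1394,-0.6],[0.437,0.13,0.554,0.025,0.047,0.1394,-0.6],[0.437,0.13,0.554,0.025,0.047,0.1394,-0.6]]]'

```text
time_s: 22.95
ee_pos: [0.6361, 0.1972, 0.2896]
eef_rot: [3.13, -1.134, 0.591]
force: [0.0, 0.0, -1.7]
grip_width: 0.0276
grip_force: 50.0
```

```bash
python3 - <<'E'
from g import *
cmd([place(2,33,.15),place(2,33,.06),place(2,33,.004)]); c=snap('scene','s4'); np.savez('s4.npz',**c); print(tubes[2])
E
python3 ax.py s4.npz
```

```text
t 22.9 q [ 0.08  0.17  1.88  1.56  0.45 -0.22] p [0.6361 0.1972 0.2896] f [ 0.   0.  -1.7] w 0.0276
[-0.01, 0.0061, 0.0007, -0.0002, -0.0, 0.001]  deg 0
[-0.3363, 0.0043, 0.1528, -0.0002, -0.0, 0.001]  deg 0
[-0.5393, 0.0031, 0.2474, -0.0002, -0.0, 0.001]  deg 0
[0.6437376 0.2003628]
n 168 z 0.178 0.265
lat offset at grip -0.0016 slope lat -0.022 ; depth off -0.0024 slope depth 0.010 v [-0.91 -0.42]
butt est [0.6472 0.2027]
tube4 [0.6007752 0.3503256]
```

>>> play_rows --motion '[[[-0.17,0.005,0.076,0,0,0,-0.6],[-0.336,0.005,0.153,0,0,0,-0.6],[-0.4,0.004,0.182,0,0,0,-0.6],[-0.45,0.003,0.205,0,0,0,-0.6],[-0.49,0.003,0.223,0,0,0,-0.6],[-0.519,0.003,0.237,0,0,0,-0.6],[-0.539,0.003,0.247,0,0,0,-0.6],[-0.539,0.003,0.247,0,0,0,-0.6]]]'

```text
time_s: 23.8
ee_pos: [0.6357, 0.1959, 0.1404]
eef_rot: [3.137, -1.134, 0.583]
force: [0.2, -0.1, -0.7]
grip_width: 0.0277
grip_force: 50.0
```

Run:
```python
from g import *
cmd([place(2,33,.001)])
```

```text
t 23.8 q [ 0.08  0.44  1.97  2.18  0.56 -0.92] p [0.6357 0.1959 0.1404] f [ 0.2 -0.1 -0.7] w 0.0277
[-0.0078, 0.0025, 0.0039, -0.0003, 0.0, 0.0005]  deg 0
```

>>> play_rows --motion '[[[-0.008,0,0.004,0,0,0,-0.6],[-0.008,0,0.004,0,0,0,0],[-0.008,0,0.004,0,0,0,0],[-0.008,0,0.004,0,0,0,0],[-0.008,0,0.004,0,0,0,0],[-0.008,0,-0.12,0,0,0,0],[-0.008,0,-0.27,0,0,0,0],[-0.008,0,-0.42,0,0,0,0],[0.1,0,-0.55,0,0,0,0]]]'

```text
time_s: 24.7
ee_pos: [0.5378, 0.1328, 0.2193]
eef_rot: [-3.14, -1.13, 0.576]
force: [0.8, 0.9, 0.9]
grip_width: 0.0468
grip_force: 0.0
```

Run:
```python
from g import *
cmd([((.48,.02,.30),F(-5,50,80))])
```

```text
t 24.7 q [-0.08  0.07  2.2   1.8   0.61 -0.6 ] p [0.5378 0.1328 0.2193] f [0.8 0.9 0.9] w 0.0468
[0.1044, 0.2513, -0.5357, -0.0039, -0.1144, -0.2019]  deg 84
```

>>> play_rows --motion '[[[0.104,0.251,-0.536,-0.004,-0.114,-0.202,0],[0.104,0.251,-0.536,-0.004,-0.114,-0.202,0],[0.104,0.251,-0.536,-0.004,-0.114,-0.202,0],[0.104,0.251,-0.536,-0.004,-0.114,-0.202,0],[0.104,0.251,-0.536,-0.004,-0.114,-0.202,0],[0.104,0.251,-0.536,-0.004,-0.114,-0.202,0],[0.104,0.251,-0.536,-0.004,-0.114,-0.202,0],[0.104,0.251,-0.536,-0.004,-0.114,-0.202,0],[0.104,0.251,-0.536,-0.004,-0.114,-0.202,0],[0.104,0.251,-0.536,-0.004,-0.114,-0.202,0]]]'

```text
time_s: 25.7
ee_pos: [0.4821, 0.0208, 0.3025]
eef_rot: [2.441, 0.045, 1.595]
force: [-0.6, -0.5, 0.7]
grip_width: 0.0469
grip_force: 0.0
```

Run:
```python
from g import *
cmd([((.46,-.2,.24),F(-30,62,5))])
```

```text
t 25.7 q [-0.03 -0.26  2.05  0.01  0.65 -0.08] p [0.4821 0.0208 0.3025] f [-0.6 -0.5  0.7] w 0.0469
[-0.8686, -0.2704, 0.1505, 0.0566, -0.0086, -0.1574]  deg 60
```

>>> play_rows --motion '[[[-0.869,-0.27,0.15,0.0566,-0.0086,-0.1574,0.1],[-0.869,-0.27,0.15,0.0566,-0.0086,-0.1574,0.1],[-0.869,-0.27,0.15,0.0566,-0.0086,-0.1574,0.1],[-0.869,-0.27,0.15,0.0566,-0.0086,-0.1574,0.1],[-0.869,-0.27,0.15,0.0566,-0.0086,-0.1574,0.1],[-0.869,-0.27,0.15,0.0566,-0.0086,-0.1574,0.1],[-0.869,-0.27,0.15,0.0566,-0.0086,-0.1574,0.1],[-0.869,-0.27,0.15,0.0566,-0.0086,-0.1574,0.1],[-0.869,-0.27,0.15,0.0566,-0.0086,-0.1574,0.1]]]'

```text
time_s: 26.6
ee_pos: [0.4594, -0.1993, 0.2382]
eef_rot: [3.094, 0.482, 2.519]
force: [-0.3, 0.3, -0.1]
grip_width: 0.0519
grip_force: 0.0
```

Run:
```python
from g import *
cmd([grasp('D',.06),grasp('D',.02),grasp('D')])
```

```text
t 26.6 q [-0.47 -0.06  1.96 -0.03  0.76 -1.41] p [ 0.4594 -0.1993  0.2382] f [-0.3  0.3 -0.1] w 0.0519
[-0.0254, -0.41, 0.6812, 0.0033, 0.0075, -0.0085]  deg 4
[0.0487, -0.4168, 0.8228, 0.0033, 0.0075, -0.0085]  deg 4
[0.0858, -0.4202, 0.8936, 0.0033, 0.0075, -0.0085]  deg 4
```

>>> play_rows --motion '[[[0,-0.2,0.15,0.0033,0.0075,-0.0085,0.1],[-0.025,-0.35,0.3,0.0033,0.0075,-0.0085,0.1],[-0.025,-0.41,0.48,0.0033,0.0075,-0.0085,0.1],[-0.025,-0.41,0.65,0.0033,0.0075,-0.0085,0.1],[-0.025,-0.41,0.681,0.0033,0.0075,-0.0085,0.1],[0.01,-0.413,0.755,0.0033,0.0075,-0.0085,0.1],[0.049,-0.417,0.823,0.0033,0.0075,-0.0085,0.1],[0.07,-0.419,0.86,0.0033,0.0075,-0.0085,0.1],[0.086,-0.42,0.894,0.0033,0.0075,-0.0085,0.1],[0.086,-0.42,0.894,0.0033,0.0075,-0.0085,0.1]]]'

```text
time_s: 27.6
ee_pos: [0.4747, -0.3262, 0.0258]
eef_rot: [3.139, 0.436, 2.575]
force: [0.7, 0.5, 0.6]
grip_width: 0.0517
grip_force: 0.0
```

Run:
```python
from g import *
cmd([grasp('D')])
```

```text
t 27.6 q [-0.69  0.45  1.92  0.16  0.34 -1.84] p [ 0.4747 -0.3262  0.0258] f [0.7 0.5 0.6] w 0.0517
[-0.0016, -0.0005, -0.0005, 0.0002, -0.0001, -0.0006]  deg 0
```

>>> play_rows --motion '[[[0,0,0,0,0,0,-0.6],[0,0,0,0,0,0,-0.6],[0,0,0,0,0,0,-0.6],[0,0,0,0,0,0,-0.6],[0,0,0,0,0,0,-0.6],[-0.017,0,-0.036,0,0,0,-0.6],[-0.068,0,-0.145,0,0,0,-0.6],[-0.136,0,-0.29,0,0,0,-0.6],[-0.2,0,-0.43,0,0,0,-0.6],[-0.3,0,-0.64,0,0,0,-0.6]]]' --grip_force 50

```text
time_s: 28.6
ee_pos: [0.4738, -0.3263, 0.1952]
eef_rot: [3.139, 0.433, 2.576]
force: [0.7, -0.6, -1.4]
grip_width: 0.0273
grip_force: 50.0
```

Run:
```python
from g import *
cmd([((.48,-.1,.30),F(-12,55,60))])
```

```text
t 28.6 q [-0.69  0.18  1.8   0.08  0.73 -1.75] p [ 0.4738 -0.3263  0.1952] f [ 0.7 -0.6 -1.4] w 0.0273
[0.2453, 0.7787, -0.5738, -0.0389, -0.0104, 0.1166]  deg 44
```

>>> play_rows --motion '[[[0.245,0.779,-0.574,-0.0389,-0.0104,0.1166,-0.6],[0.245,0.779,-0.574,-0.0389,-0.0104,0.1166,-0.6],[0.245,0.779,-0.574,-0.0389,-0.0104,0.1166,-0.6],[0.245,0.779,-0.574,-0.0389,-0.0104,0.1166,-0.6],[0.245,0.779,-0.574,-0.0389,-0.0104,0.1166,-0.6],[0.245,0.779,-0.574,-0.0389,-0.0104,0.1166,-0.6],[0.245,0.779,-0.574,-0.0389,-0.0104,0.1166,-0.6],[0.245,0.779,-0.574,-0.0389,-0.0104,0.1166,-0.6]]]'

```text
time_s: 29.4
ee_pos: [0.4805, -0.1007, 0.2989]
eef_rot: [2.596, 0.294, 1.805]
force: [-0.1, -1.3, -1.1]
grip_width: 0.0273
grip_force: 50.0
```

Run:
```python
from g import *
cmd([((.50,.02,.30),F(12,35,120))])
```

```text
t 29.4 q [-0.31 -0.2   1.98  0.08  0.75 -0.67] p [ 0.4805 -0.1007  0.2989] f [-0.1 -1.3 -1.1] w 0.0273
[0.4308, 0.2307, -0.0179, -0.0556, 0.0484, 0.1169]  deg 50
```

>>> play_rows --motion '[[[0.431,0.23,-0.02,-0.0556,0.0484,0.117,-0.6],[0.431,0.23,-0.02,-0.0556,0.0484,0.117,-0.6],[0.431,0.23,-0.02,-0.0556,0.0484,0.117,-0.6],[0.431,0.23,-0.02,-0.0556,0.0484,0.117,-0.6],[0.431,0.23,-0.02,-0.0556,0.0484,0.117,-0.6],[0.431,0.23,-0.02,-0.0556,0.0484,0.117,-0.6],[0.431,0.23,-0.02,-0.0556,0.0484,0.117,-0.6]]]'

```text
time_s: 30.1
ee_pos: [0.4996, 0.019, 0.299]
eef_rot: [2.252, -0.425, 1.455]
force: [-0.6, -0.9, -1.9]
grip_width: 0.0271
grip_force: 50.0
```

Run:
```python
from g import *
cmd([place(1,30,.15)])
```

```text
t 30.1 q [-0.2  -0.27  2.18  0.84  0.45 -0.5 ] p [0.4996 0.019  0.299 ] f [-0.6 -0.9 -1.9] w 0.0271
[0.4156, 0.1789, 0.6014, 0.0249, 0.0471, 0.1393]  deg 54
```

>>> play_rows --motion '[[[0.1,0.04,0.1,0.025,0.047,0.1394,-0.6],[0.2,0.08,0.18,0.025,0.047,0.1394,-0.6],[0.3,0.13,0.27,0.025,0.047,0.1394,-0.6],[0.4,0.17,0.36,0.025,0.047,0.1394,-0.6],[0.416,0.18,0.48,0.025,0.047,0.1394,-0.6],[0.416,0.18,0.601,0.025,0.047,0.1394,-0.6],[0.416,0.18,0.601,0.025,0.047,0.1394,-0.6],[0.416,0.18,0.601,0.025,0.047,0.1394,-0.6],[0.416,0.18,0.601,0.025,0.047,0.1394,-0.6],[0.416,0.18,0.601,0.025,0.047,0.1394,-0.6]]]'

```text
time_s: 31.1
ee_pos: [0.6576, 0.1224, 0.29]
eef_rot: [3.13, -1.134, 0.538]
force: [0.1, 0.5, -2.0]
grip_width: 0.0274
grip_force: 50.0
```

```bash
python3 - <<'E'
from g import *
cmd([place(1,30,.15),place(1,30,.06),place(1,30,.004)]); c=snap('scene','s5'); np.savez('s5.npz',**c); print(tubes[1])
E
python3 ax.py s5.npz
```

```text
t 31.1 q [-0.06  0.19  1.86  1.51  0.53 -0.21] p [0.6576 0.1224 0.29  ] f [ 0.1  0.5 -2. ] w 0.0274
[-0.0118, 0.005, 0.0012, -0.0002, -0.0, 0.001]  deg 0
[-0.3381, 0.0032, 0.1533, -0.0002, -0.0, 0.001]  deg 0
[-0.5411, 0.0021, 0.248, -0.0002, -0.0, 0.001]  deg 0
[0.6652188 0.1253814]
n 180 z 0.178 0.265
lat offset at grip 0.0001 slope lat -0.021 ; depth off -0.0022 slope depth -0.006 v [-0.87 -0.5 ]
butt est [0.6679 0.1256]
tube4 [0.6007752 0.3503256]
```

>>> play_rows --motion '[[[-0.17,0.005,0.076,0,0,0,-0.6],[-0.338,0.005,0.153,0,0,0,-0.6],[-0.4,0.004,0.182,0,0,0,-0.6],[-0.45,0.003,0.205,0,0,0,-0.6],[-0.49,0.003,0.223,0,0,0,-0.6],[-0.52,0.002,0.238,0,0,0,-0.6],[-0.541,0.002,0.248,0,0,0,-0.6],[-0.541,0.002,0.248,0,0,0,-0.6]]]'

```text
time_s: 31.95
ee_pos: [0.6571, 0.1214, 0.1402]
eef_rot: [3.137, -1.134, 0.531]
force: [0.6, -0.1, -0.8]
grip_width: 0.0272
grip_force: 50.0
```

Run:
```python
from g import *
cmd([place(1,30,.001)])
```

```text
t 31.9 q [-0.06  0.45  1.95  2.06  0.61 -0.85] p [0.6571 0.1214 0.1402] f [ 0.6 -0.1 -0.8] w 0.0272
[-0.0072, 0.0026, 0.0033, -0.0003, 0.0001, 0.0005]  deg 0
```

>>> play_rows --motion '[[[-0.008,0,0.004,0,0,0,-0.6],[-0.008,0,0.004,0,0,0,0],[-0.008,0,0.004,0,0,0,0],[-0.008,0,0.004,0,0,0,0],[-0.008,0,0.004,0,0,0,0],[-0.008,0,-0.12,0,0,0,0],[-0.008,0,-0.27,0,0,0,0],[-0.008,0,-0.42,0,0,0,0],[0.1,0,-0.57,0,0,0,0],[0.2,0,-0.67,0,0,0,0]]]'

```text
time_s: 32.95
ee_pos: [0.5427, 0.055, 0.2577]
eef_rot: [3.137, -1.134, 0.528]
force: [0.4, 0.4, 0.9]
grip_width: 0.0468
grip_force: 0.0
```

```bash
cat > bl.py <<'E'
from h import *
def blank(c):
    p=pts(c); x,y,z=p[...,0],p[...,1],p[...,2]; S=cv2.cvtColor(c['frame'],cv2.COLOR_RGB2HSV)[...,1]
    H,S,V=cv2.split(cv2.cvtColor(c['frame'],cv2.COLOR_RGB2HSV))
    m=(z>.040)&(z<.065)&(x>.22)&(x<.52)&(y>0)&(y<.45)&(H>8)&(H<28)&(S>50)&(V>110)
    m=max(comps(m,10),key=lambda q:q.sum()); q=ray(c,np.argwhere(m)[:,::-1],.055)[:,:2]
    (a,b),r=cv2.minEnclosingCircle(q.astype(np.float32)); return (round(a,4),round(b,4),round(r,4),q.mean(0).round(4),len(q))
E
python3 - <<'E'
from bl import *
t=snap('top','t6'); c=snap('scene','s6'); np.savez('t6.npz',**t)
a=c['frame'][140:290,200:450]; b=t['frame'][130:310,100:350]
cv2.imwrite('pics/st6.png',cv2.resize(np.vstack([a,b]),None,fx=1.8,fy=1.8)[:,:,::-1])
print(blank(t)); print(blank(c)); print(blank(dict(np.load('top0.npz')))); cmd([])
E
```

```text
(0.4194, 0.1672, 0.0695, array([0.4189, 0.1683]), 1150)
(0.4264, 0.1692, 0.0691, array([0.4252, 0.1703]), 763)
(0.3893, 0.1497, 0.0694, array([0.389 , 0.1497]), 1194)
t 33.0 q [-0.27 -0.01  2.16  1.57  0.71 -0.41] p [0.5442 0.055  0.2613] f [ 0.8  0.2 -0.3] w 0.047
```

View pics/st6.png

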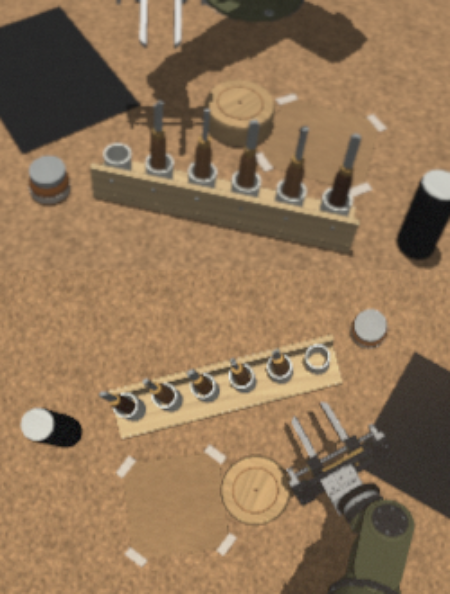

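Run:
```python
from g import *
P,_=fit(); q=get_obs()['qpos']
for p in [(.45,.03,.22),(.442,.07,.035),(.399,.274,.035)]:
    c,q=ik(P,np.array(p),F(-78,90,0),q); print('%.0e'%c,q.round(2))
cmd([((.45,.03,.22),F(-78,90,0))])
```

```text
2e-31 [-0.01  0.08  1.79 -0.    1.27 -0.22]
3e-20 [ 0.08  0.35  1.97 -0.    0.83 -0.13]
9e-25 [0.53 0.41 1.87 0.   0.86 0.32]
t 33.0 q [-0.27 -0.01  2.16  1.57  0.71 -0.41] p [0.5442 0.055  0.2613] f [ 0.8  0.2 -0.3] w 0.047
[-0.3067, -0.1035, -0.2729, 0.1139, -0.1553, -0.176]  deg 94
```

>>> play_rows --motion '[[[-0.1,-0.1,-0.27,0.1139,-0.1553,-0.176,0],[-0.307,-0.1,-0.27,0.1139,-0.1553,-0.176,0.5],[-0.307,-0.1,-0.27,0.1139,-0.1553,-0.176,1],[-0.307,-0.1,-0.27,0.1139,-0.1553,-0.176,1],[-0.307,-0.1,-0.27,0.1139,-0.1553,-0.176,1],[-0.307,-0.1,-0.27,0.1139,-0.1553,-0.176,1],[-0.307,-0.1,-0.27,0.1139,-0.1553,-0.176,1],[-0.307,-0.1,-0.27,0.1139,-0.1553,-0.176,1],[-0.307,-0.1,-0.27,0.1139,-0.1553,-0.176,1],[-0.307,-0.1,-0.27,0.1139,-0.1553,-0.176,1]]]'

```text
time_s: 34.05
ee_pos: [0.4508, 0.0308, 0.215]
eef_rot: [3.084, -0.102, 1.678]
force: [0.1, -0.4, -0.6]
grip_width: 0.0939
grip_force: 0.0
```

Run:
```python
from g import *; from bl import blank
cmd([((.445,.06,.15),F(-78,90,0)),((.442,.055,.035),F(-78,90,0))])
t=snap('top','t7'); print(blank(t))
```

```text
t 34.0 q [-0.07  0.06  1.83  0.12  1.21 -0.22] p [0.4508 0.0308 0.215 ] f [ 0.1 -0.4 -0.6] w 0.0939
[0.0914, -0.0263, 0.2698, 0.01, -0.0158, -0.0167]  deg 9
[0.026, -0.0665, 0.724, 0.01, -0.0158, -0.0167]  deg 9
(0.4197, 0.1674, 0.0693, array([0.4194, 0.1684]), 1145)
```

>>> play_rows --motion '[[[0.03,-0.05,0.15,0.01,-0.0158,-0.0167,1],[0.026,-0.0665,0.3,0.01,-0.0158,-0.0167,1],[0.026,-0.0665,0.45,0.01,-0.0158,-0.0167,1],[0.026,-0.0665,0.6,0.01,-0.0158,-0.0167,1],[0.026,-0.0665,0.68,0.01,-0.0158,-0.0167,1],[0.026,-0.0665,0.724,0.01,-0.0158,-0.0167,1],[0.026,-0.0665,0.724,0.01,-0.0158,-0.0167,1]]]'

```text
time_s: 34.8
ee_pos: [0.4416, 0.0554, 0.0343]
eef_rot: [3.141, -0.004, 1.774]
force: [-0.0, 0.4, 0.7]
grip_width: 0.0942
grip_force: 0.0
```

Run:
```python
from g import *
cmd([((.399,.274,.035),F(-78,90,0))])
```

```text
t 34.8 q [ 0.04  0.34  1.97  0.01  0.82 -0.17] p [0.4416 0.0554 0.0343] f [-0.   0.4  0.7] w 0.0942
[0.8908, 0.0097, 0.0004, 0.0001, -0.0006, -0.001]  deg 0
```

>>> play_rows --motion '[[[0.08,0,0,0,0,0,1],[0.13,0,0,0,0,0,1],[0.17,0,0,0,0,0,1],[0.21,0,0,0,0,0,1],[0.26,0,0,0,0,0,1],[0.32,0,0,0,0,0,1],[0.38,0,0,0,0,0,1],[0.44,0,0,0,0,0,1],[0.49,0,0,0,0,0,1],[0.52,0,0,0,0,0,1]]]'

```text
time_s: 35.8
ee_pos: [0.416, 0.1833, 0.036]
eef_rot: [3.138, -0.002, 1.775]
force: [1.6, -6.5, 3.9]
grip_width: 0.0944
grip_force: 3.2
```

Run:
```python
from g import *; from bl import blank
t=snap('top','t8'); print(blank(t)); c=snap('scene','s8'); print(blank(c))
cmd([((.399,.274,.035),F(-78,90,0))])
```

```text
(0.4077, 0.2573, 0.0663, array([0.4123, 0.2818]), 268)
(0.408, 0.2495, 0.0671, array([0.4109, 0.2759]), 327)
t 35.9 q [0.33 0.36 1.95 0.   0.83 0.13] p [0.4159 0.1834 0.0359] f [-0.7  1.   0.3] w 0.094
[0.3687, 0.0077, 0.0044, 0.0005, -0.0004, -0.0008]  deg 0
```

>>> play_rows --motion '[[[0.03,0,0,0,0,0,1],[0.08,0,0,0,0,0,1],[0.13,0,0,0,0,0,1],[0.18,0,0,0,0,0,1],[0.23,0,0,0,0,0,1],[0.28,0,0,0,0,0,1],[0.32,0,0,0,0,0,1],[0.345,0,0,0,0,0,1],[0.36,0,0,0,0,0,1],[0.36,0,0,0,0,0,1]]]'

```text
time_s: 36.9
ee_pos: [0.3977, 0.2711, 0.0359]
eef_rot: [3.139, -0.003, 1.775]
force: [-0.0, -0.6, -1.0]
grip_width: 0.0939
grip_force: 0.0
```

>>> play_rows --motion '[[[-0.04,0,0,0,0,0,1],[-0.15,0,0,0,0,0,1],[-0.3,0,-0.1,0,0,0,1],[-0.4,0,-0.25,0,0,0,1],[-0.5,0,-0.4,0,0,0,1],[-0.7,0,-0.6,0,0,0,1],[-0.85,0,-0.75,0,0,0,1],[-1,0,-0.9,0,0,0,1],[-1,0,-0.9,0,0,0,1],[-1,0,-0.9,0,0,0,1]]]'

```text
time_s: 37.9
ee_pos: [0.4487, 0.0229, 0.2627]
eef_rot: [3.134, -0.001, 1.771]
force: [-0.2, -0.0, -0.9]
grip_width: 0.0938
grip_force: 0.0
```

Run:
```python
from g import *; from bl import blank
t=snap('top','t9'); print(blank(t)); c=snap('scene','s9'); print(blank(c)); np.savez('t9.npz',**t)
cmd([])
a=c['frame'][130:290,190:460]; b=t['frame'][130:320,90:360]
cv2.imwrite('pics/st9.png',cv2.resize(np.vstack([a,b]),None,fx=1.7,fy=1.7)[:,:,::-1])
```

```text
(0.3845, 0.3277, 0.0695, array([0.3848, 0.3285]), 1176)
(0.3909, 0.3301, 0.0686, array([0.3898, 0.331 ]), 817)
t 38.0 q [-0.03  0.04  1.74  0.    1.36 -0.23] p [0.4475 0.025  0.2597] f [-0.5  0.3 -0.2] w 0.0939
```

View pics/st9.png

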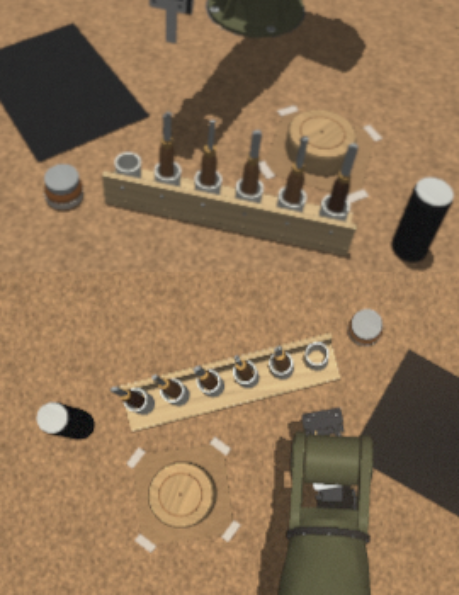

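Run:
```python
from g import *
for n in ('scene','top'):
    p=pts(camera(n)); print(n,[round(float(p[...,2][(np.linalg.norm(p[...,:2]-t,axis=-1)<.038)&(p[...,2]<.3)].max()),3) for t in tubes])
```

```text
scene [0.098, 0.247, 0.25, 0.242, 0.248, 0.253]
top [0.097, 0.249, 0.252, 0.242, 0.25, 0.253]
```

```bash
python3 -c "
from station import workorder
print(workorder.hand_in())"
```

```text
the job is handed in; nothing more can be done
None
```

The job is handed in, with no verdict returned. All four tools from the mat stand handle down in tubes 1–4 and the blank lies on the card, within about 6 mm of its centre. I did not touch the stored tool, bottle, can or jar. Tool tip heights fit the tube floors to within about 6 mm, and the run took about 38 s.

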